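# Set a bar in the marking gauge and hold the gauge arm at the set mark

## Robot

A 6-joint arm with a two-finger parallel gripper is mounted at the origin on a cart in front of the work surface, level with it; the furniture and walls round the work are solid. World frame = base frame: x ahead of the robot, y to its left, z up, the work surface at z = 0. Lengths are in mm, angles in degrees, forces in N, time in s.
With the tool pointing down it reaches from about 350 to 850 mm from the base axis. Payload 8.1 kg.
Tool frame: the origin (TCP) lies at the very end of the fingers, on their centre line; the grasp point (between the pads) lies 19 mm behind it; z points along the fingers, y is the direction in which the jaws open and shut (so a half turn about z gives the same grasp; the last joint's range is limited). The gripper opens to 85 mm and grips with 20 to 120 N. Pads are 22 mm wide; open, the fingers measure 114 mm over their backs; the gripper's body (76 mm by 85 mm) begins 54 mm behind the grasp point. The pads swing forward as they close: fully open they stand 13 mm farther back than shut.
Start: joints at [61.112, 7.471, 85.268, -0, 87.261, -4.893], TCP at [243.978, 548.16, 231.292] pointing down, gripper open.
Joint ranges: [-169.43, 169.43], [-51.17, 129.36], [1.28, 143.12], [-76.62, 256.62], [0, 156.53], [-152.29, 152.29]. Speed limits (degrees/s): [136.94, 136.94, 159.86, 180, 180, 180].

## Interface

Orientations are given as [roll, pitch, yaw] about the fixed x, y, z axes, in that order (R = Rz(yaw) Ry(pitch) Rx(roll)).
In Python, from bench import r gives the robot as it stands.
- The arm moves only by the shell command python3 -m jog 'ROWS' [OPENING] [FORCE]. ROWS is JSON, a list of rows, each a list of 6 numbers: the shift along the tool's x, y, z normalised to -1 to 1, where 1 is 0.25 m, then the turn, a rotation vector about the tool's x, y, z normalised to -1 to 1, where 1 is pi rad. In form: [[x, y, z, ax, ay, az], ...]. A call has 1 to 10 rows; each row is the pose to reach, as a shift and turn from the pose commanded when the call began, along the tool's axes at that moment, turning the shorter way round; what a row does not reach only later rows make up. A row lasts 1/10 s, in which the tool goes at most 50 mm and 8.59 degrees, less where a joint would pass 70% of its speed; a pose out of reach is approached as far as the arm can. A call with a number of a shift or a turn outside -1 to 1 is refused whole. A call with a gripper value outside its range is refused whole. OPENING is the opening, from 0 (shut) to 1 (fully open), set as the call begins (- or left out, the last holds). The fingers move at their own pace and stop on an object; FORCE is the grip in N (left out, the last holds). Time passes only in rows, so rows that repeat a pose let the fingers close. It gives the time, the measured TCP pose, the force and the opening at its end, in the units of the state.
- r.sense(): the state, without advancing time (a new reading comes with each control period).
- r.snapshot(name): name is "side" or "top"; returns a dict with "pixels" (420x560x3 uint8, red, green, blue), "intrinsics" (3x3 intrinsics, pixels), "dist" ([k1, k2, p1, p2, k3] as OpenCV has them; the pictures are not rectified), "extrinsics" (4x4, takes a point from camera to world coordinates). Camera axes: x right, y down, z forward; pixel columns grow to the right and rows downward; lengths in mm; the calibration is good to about 2 mm. A picture is of the moment at which its call begins. There is no depth.
- r.hand_in(): hands the job in, once; it reports no verdict.
The state is a dict: "time": time; "joint_pos": joint angles; "qd": joint speeds; "joint_efforts": joint torques, N m; "tool_pos": TCP position; "tcp_rot": TCP orientation; "ft_force": force on the tool from outside, world axes, zero at the start; "wrist_torque": the same for the moment, N m; "finger_gap": finger opening in mm.
Only numpy, scipy, OpenCV 4.12 (cv2) and the standard library are available. Lean on these libraries where they do the work, as an engineer would, in place of code of your own. Each camera call takes 0.05 s, during which the arm holds its last target.

## Task

First lay the loose brass bar across the two slotted saddles of the marking gauge, seated down in both slots and about centred between them, and let it go. Then push the gauge's lock button fully down to release the telescoping arm, pull the arm out by its upright grip tab until the index blade stands in line with the rider on the scale, and finish while still holding the tab there, because the arm springs back if it is let go. Leave the other things on the bench where they are.

Things in the scene. Friction and masses are not known exactly. Their poses are not given: they have to be found in the camera images.
- gauge: Marking gauge, fixed to the bench: dark steel base plate 165 x 340 x 10 mm. Origin on the bench under the scale's zero; z up, y = the way the arm is pulled out, x = away from the robot. In this frame, mm: plate x -70 to 95, y -150 to 190; square tube along y at x 20, y -145 to -15, top z 36.5; black lock housing on it at y -90, top z 44; scale rail along y at x 62, top z 32, lines every 10 mm.
- saddle_mid (a point): Where the bar's middle belongs: half-way between the two aluminium saddles, at gauge (-40, 100, 29) mm; axes as the gauge. The saddles stand at gauge y 45 and 155 (14 mm thick along y); their open-topped slots run along y, centred on x -40, 18 mm wide with flared mouths, floor at z 22, horns up to z 37.
- bar_mid (a point): Middle of the loose straight brass bar, square section, 150 x 14 x 14 mm, about 0.25 kg, lying on the bench; x = along its length, the point is half-way up (7 mm above its underside).
- button_top (a point): Centre of the top of the lock button, a round steel cap 20 mm across on the black lock housing, at gauge (20, -90, 55) mm when up. It is pushed straight down.
- lock_button (a joint): Travel of the lock button: 0 = up (arm locked), 0.008 m = fully down (arm released; it frees from about 0.005). It moves against about 3 to 4 N and stays down where it is pushed.
- slide_arm: Telescoping arm; origin at the grip point of its upright black tab (26 mm along gauge x, 12 along y, 42 tall, top 18 above the point), at gauge (20, extension, 66) mm; axes as the gauge. Below: head 32 x 24 mm, top z 40; blade top z 44. Extension 0 to 130 mm along gauge y; a spring draws it in with 4 N at 0, 5.7 N fully out. Locked while the button is up.
- pointer_tip (a point): Far end of the index blade, a thin steel strip 5 mm wide along gauge x through the middle of the arm's head, from x -56 to 62, z 40 to 44 mm; the point is on the strip's centre line at gauge (62, extension, 42) mm and moves with the arm. It passes above a seated bar.
- rider_line (a point): The rider: a brass slip 36 x 8 mm with a wider end, fixed astride the scale rail, with a line across its middle; the point is on this line, at gauge (62, set value, 37) mm. The set value lies between 55 and 115 mm. Axes as the gauge.
- stock_bar: The same bar as a body (for contact); origin at the middle of its underside, x along its length.
- dapping_block: Bystander: steel cube with round hollows, 45 mm, loose; origin under its centre.
- wax_lump: Bystander: small lump of wax 28 x 34 x 16 mm, loose; origin under its centre.

How it is judged:
By the outcome, as a careful person would: the job done as asked, in the order asked, and still so for the second after the job is handed in, while the arm keeps its last pose, push and grip.
It also fails if it takes over 61 s, if anything falls off the work surface, if the arm or the gripper's body presses on something with over 40 N, if the wrist force passes 120 N, or if a joint passes its speed limit or range.

## Working session

There is one attempt and no reset: what is moved stays moved. The work goes in short steps, Python scripts to look and compute and a shell command to move; the robot and the scene stay as the last step left them, time stands still between calls to the robot, and variables do not carry over. Pictures are saved under pics/ and viewed, and the job is handed in when it is done.

```bash
ls; mkdir -p pics; python3 - <<'E'
from bench import r
import cv2,json,numpy as np
print(r.sense())
for n in("side","top"):
    s=r.snapshot(n); cv2.imwrite(f"pics/{n}0.png",cv2.cvtColor(s["pixels"],cv2.COLOR_RGB2BGR))
    print(n,s["intrinsics"],s["dist"],s["extrinsics"])
E
```

```text
pics
{'time': 0.0, 'joint_pos': array([ 6.11111464e+01,  7.51426504e+00,  8.53302145e+01, -6.61109660e-04,
        8.72617930e+01, -4.89351360e+00]), 'qd': array([ 0.05852082,  0.04986745, -0.13519084, -0.11211355,  0.10682017,
       -0.05338181]), 'joint_efforts': array([-1.83074953e-03, -5.69413698e+01, -5.00537467e+01, -4.20994129e-04,
        1.53358775e-02,  1.23871686e-05]), 'tool_pos': array([243.71518623, 547.66321842, 230.24426279]), 'tcp_rot': array([-1.79894059e+02, -8.40759003e-03,  1.56004684e+02]), 'ft_force': array([-0.30479949, -0.50403519,  0.57457284]), 'wrist_torque': array([ 0.0225184 , -0.00211751, -0.01218533]), 'finger_gap': 85.54639666375952}
side [[382.40248147   0.         273.50916901]
 [  0.         382.40248147 209.00284672]
 [  0.           0.           1.        ]] [0.03732177 0.         0.         0.         0.        ] [[ 9.42229654e-01 -1.81031862e-01  2.81834605e-01  3.30557333e+02]
 [-3.34468082e-01 -4.62533387e-01  8.21093154e-01 -7.22150025e+02]
 [-1.82861080e-02 -8.67922998e-01 -4.96362052e-01  4.97718028e+02]
 [ 0.00000000e+00  0.00000000e+00  0.00000000e+00  1.00000000e+00]]
top [[422.38589427   0.         275.44389123]
 [  0.         422.38589427 204.09136845]
 [  0.           0.           1.        ]] [-0.1329127  0.         0.         0.         0.       ] [[ 2.72669851e-02 -9.97606274e-01  6.35470918e-02  5.22053969e+02]
 [-9.99627643e-01 -2.72780974e-02  6.92885831e-04 -3.34717677e+01]
 [ 1.04221651e-03 -6.35423225e-02 -9.97978600e-01  1.20295656e+03]
 [ 0.00000000e+00  0.00000000e+00  0.00000000e+00  1.00000000e+00]]
```

View pics/side0.png

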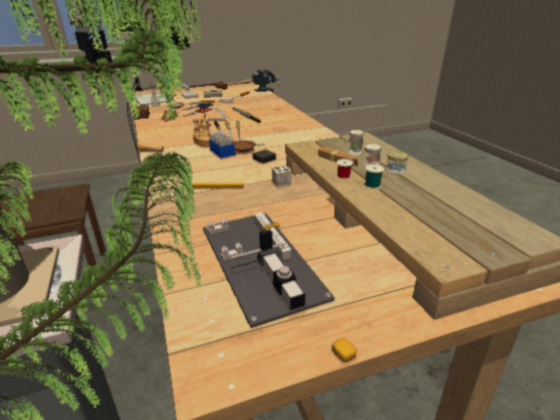

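View pics/top0.png

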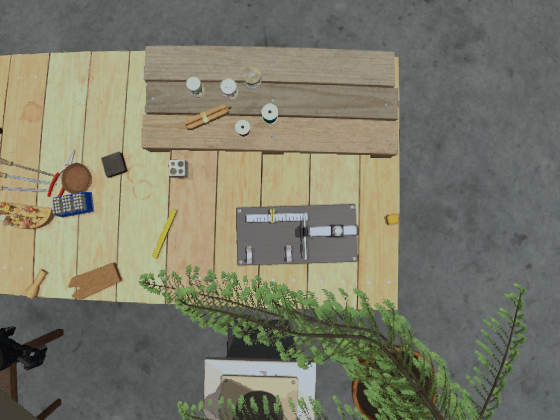

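The side view shows the gauge at about (265,265), the yellow bar near (215,184) and the cube at (282,176). The wax is at (344,349). In the top view the bar lies at (165,233), the gauge at (297,234), the block at (178,168) and the wax at (393,219). I'll enlarge these.

```bash
python3 - <<'E'
import cv2
a=cv2.imread("pics/top0.png");b=cv2.imread("pics/side0.png")
cv2.imwrite("pics/t_g.png",cv2.resize(a[195:275,225:365],None,fx=5.7,fy=5.7,interpolation=cv2.INTER_CUBIC))
cv2.imwrite("pics/t_b.png",cv2.resize(a[195:270,130:230],None,fx=8,fy=8,interpolation=cv2.INTER_CUBIC))
cv2.imwrite("pics/s_g.png",cv2.resize(b[205:325,195:340],None,fx=5,fy=5,interpolation=cv2.INTER_CUBIC))
cv2.imwrite("pics/s_b.png",cv2.resize(b[160:210,170:300],None,fx=6,fy=6,interpolation=cv2.INTER_CUBIC))
E
```

```text
(no output)
```

View pics/t_g.png

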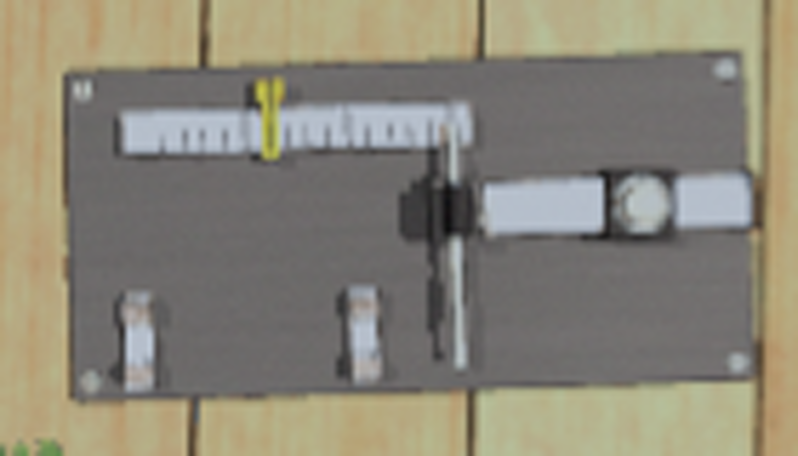

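View pics/t_b.png

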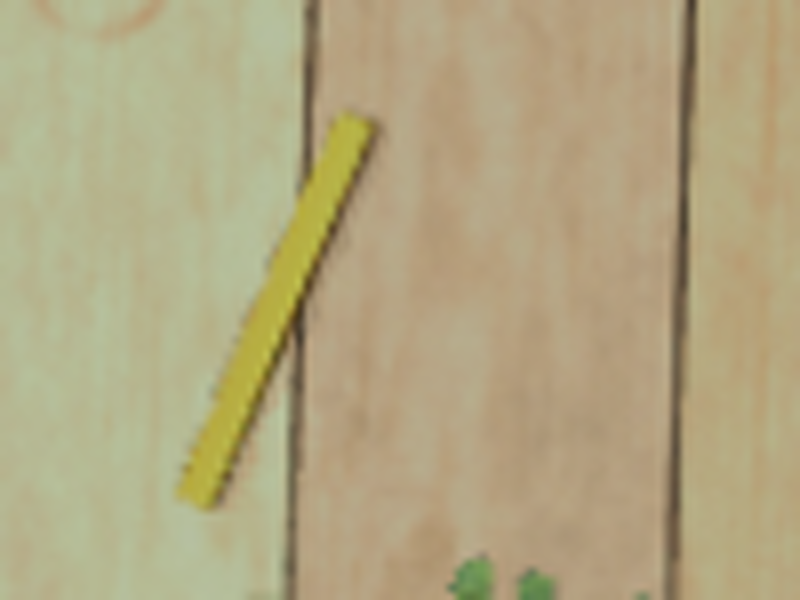

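View pics/s_g.png

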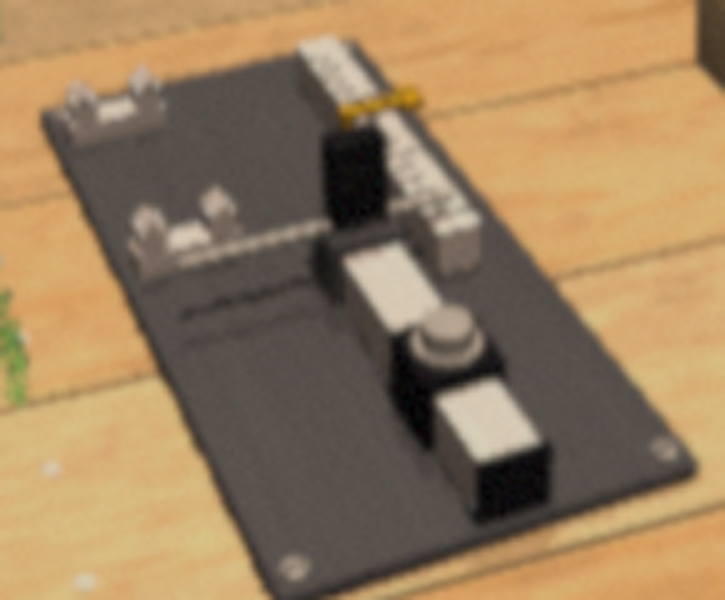

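View pics/s_b.png

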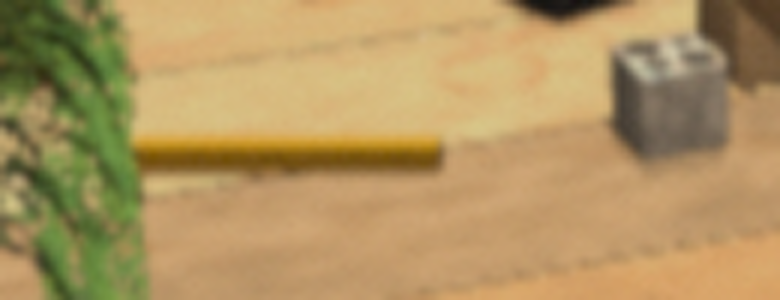

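```bash
cat > cam.py <<'E'
import numpy as np,cv2
K={"side":np.array([[382.40248147,0,273.50916901],[0,382.40248147,209.00284672],[0,0,1]]),"top":np.array([[422.38589427,0,275.44389123],[0,422.38589427,204.09136845],[0,0,1]])}
D={"side":np.array([0.03732177,0,0,0,0]),"top":np.array([-0.1329127,0,0,0,0])}
E={"side":np.array([[9.42229654e-01,-1.81031862e-01,2.81834605e-01,3.30557333e+02],[-3.34468082e-01,-4.62533387e-01,8.21093154e-01,-7.22150025e+02],[-1.82861080e-02,-8.67922998e-01,-4.96362052e-01,4.97718028e+02],[0,0,0,1]]),
"top":np.array([[2.72669851e-02,-9.97606274e-01,6.35470918e-02,5.22053969e+02],[-9.99627643e-01,-2.72780974e-02,6.92885831e-04,-3.34717677e+01],[1.04221651e-03,-6.35423225e-02,-9.97978600e-01,1.20295656e+03],[0,0,0,1]])}
def proj(n,P):
    W=np.linalg.inv(E[n]); rv=cv2.Rodrigues(W[:3,:3])[0]
    return cv2.projectPoints(np.float64(P).reshape(-1,1,3),rv,W[:3,3],K[n],D[n])[0].reshape(-1,2)
def ray(n,uv):
    p=cv2.undistortPoints(np.float64(uv).reshape(-1,1,2),K[n],D[n]).reshape(-1,2)
    d=np.c_[p,np.ones(len(p))]@E[n][:3,:3].T
    return E[n][:3,3],d/np.linalg.norm(d,axis=1)[:,None]
def onz(n,uv,z):
    o,d=ray(n,uv); return o+d*((z-o[2])/d[:,2])[:,None]
def tri(u1,n1,u2,n2):
    o1,d1=ray(n1,u1);o2,d2=ray(n2,u2);d1=d1[0];d2=d2[0]
    s=np.linalg.lstsq(np.c_[d1,-d2],o2-o1,rcond=None)[0]
    a=o1+s[0]*d1;b=o2+s[1]*d2
    return (a+b)/2,np.linalg.norm(a-b)
def uncrop(c,o,s): return (np.float64(c)+.5)/s-.5+np.float64(o)
E
cat > fit.py <<'E'
from cam import *
from scipy.optimize import least_squares
T=[((65,72),(95,190,10)),((740,52),(95,-150,10)),((752,378),(-70,-150,10)),((73,400),(-70,190,10)),((641,203),(20,-90,55)),((138,340),(-40,155,35)),((363,333),(-40,45,35))]
S=[((45,112),(-70,190,10)),((695,465),(95,-150,10)),((270,600),(-70,-150,10)),((355,42),(95,190,10)),((449,320),(20,-90,55)),((183,202),(-40,45,37)),((115,82),(-40,155,37))]
tu=uncrop([a for a,b in T],(225,195),5.7);tp=np.float64([b for a,b in T])
su=uncrop([a for a,b in S],(195,205),5);sp=np.float64([b for a,b in S])
def tf(q,P):
    c,s=np.cos(q[3]),np.sin(q[3]);return np.float64(P)@np.array([[c,-s,0],[s,c,0],[0,0,1]]).T+q[:3]
def f(q): return np.r_[(proj("top",tf(q,tp))-tu).ravel(),(proj("side",tf(q,sp))-su).ravel()]
o=least_squares(f,[550,-50,0,0.]);q=o.x
print(q[:3],np.degrees(q[3]));print(o.fun.reshape(-1,2).round(2))
# single-camera fits
for n,u,p in(("top",tu,tp),("side",su,sp)):
    g=least_squares(lambda z:(proj(n,tf([z[0],z[1],0,z[2]],p))-u).ravel(),[550,-50,0.]).x;print(n,g[:2],np.degrees(g[2]))
def togauge(q,P): 
    return (np.atleast_2d(P)-q[:3])@tf([0,0,0,q[3]],np.eye(3)).T
R=lambda a:np.array(a)
ru=uncrop([(269,128)],(225,195),5.7); print("rider top",togauge(q,onz("top",ru,37+q[2])))
rs=uncrop([(345,112),(380,105),(415,97)],(195,205),5);print("rider side",togauge(q,onz("side",rs,37+q[2])))
b=uncrop([(358,117),(197,500)],(130,195),8);B=onz("top",b,14);print("bar",B,B.mean(0),np.linalg.norm(B[0]-B[1]),np.degrees(np.arctan2(*(B[0]-B[1])[1::-1])))
# height of bar end: side corner
print("tri bar far end", tri(uncrop([(374,123)],(130,195),8),"top",uncrop([(441,140)],(170,160),6),"side"))
print("blk",onz("top",[(178,168)],45),"tip", tri([(150,280)],"top",[(190,40)],"side"),tri([(150,280)],"top",[(180,190)],"side"))
E
python3 fit.py
```

```text
[ 502.13368965 -113.69014912   -2.81648385] 2.9218014515700377
[[-0.64 -0.4 ]
 [ 0.34  0.28]
 [ 0.09  1.18]
 [-0.9   0.42]
 [-0.05  0.68]
 [-0.71  0.53]
 [-0.38  0.83]
 [-0.76 -0.74]
 [ 1.27 -0.14]
 [ 1.07  0.17]
 [ 0.97 -0.93]
 [-0.46  0.75]
 [ 0.51  1.07]
 [ 0.2  -0.03]]
top [ 503.78074553 -114.41623736] 3.2271426260533684
side [ 500.53652245 -116.12883685] 2.7404665460321795
rider top [[62.68026528 87.10319173 37.        ]]
rider side [[47.87953778 87.01581481 37.        ]
 [64.54323555 86.03295218 37.        ]
 [81.72296346 85.83300437 37.        ]]
bar [[575.41666464 254.03407146  14.        ]
 [437.94064993 306.8919616   14.        ]] [506.67865729 280.46301653  14.        ] 147.2875119251939 -21.03115712105029
tri bar far end (array([572.85414535, 247.57422231,  17.08067131]), np.float64(0.9537906517297265))
blk [[689.0259284  241.28603161  45.        ]] tip (array([442.16294286, 196.77283371, 407.38474174]), np.float64(40.52500979022058)) (array([384.79149196, 319.34679318,  -3.92168558]), np.float64(29.09581410100923))
```

```bash
python3 - <<'E'
from cam import *
for uv in [(150,277),(215,285),(290,312),(350,335),(520,292)]:
    for z in (0,100,200,300,400,500,600,800,1000):
        P=onz("top",[uv],z); print(uv,z,P[0].round(),proj("side",P)[0].round())
a=cv2.imread("pics/top0.png");cv2.imwrite("pics/t_pl.png",cv2.resize(a[250:420,130:400],None,fx=2.9,fy=2.9,interpolation=cv2.INTER_CUBIC))
a=cv2.imread("pics/side0.png");cv2.imwrite("pics/s_pl.png",cv2.resize(a[0:420,0:220],None,fx=1.4,fy=1.4,interpolation=cv2.INTER_CUBIC))
E
```

```text
(150, 277) 0 [379. 321.   0.] [173. 189.]
(150, 277) 100 [391. 292. 100.] [173. 160.]
(150, 277) 200 [403. 262. 200.] [173. 126.]
(150, 277) 300 [415. 233. 300.] [173.  88.]
(150, 277) 400 [427. 203. 400.] [173.  42.]
(150, 277) 500 [439. 174. 500.] [173. -12.]
(150, 277) 600 [451. 144. 600.] [173. -79.]
(150, 277) 800 [474.  85. 800.] [ 171. -274.]
(150, 277) 1000 [ 498.   26. 1000.] [ 165. -655.]
(215, 285) 0 [364. 133.   0.] [175. 221.]
(215, 285) 100 [377. 119. 100.] [175. 187.]
(215, 285) 200 [390. 105. 200.] [176. 148.]
(215, 285) 300 [403.  91. 300.] [176. 103.]
(215, 285) 400 [416.  77. 400.] [176.  50.]
(215, 285) 500 [430.  64. 500.] [176. -12.]
(215, 285) 600 [443.  50. 600.] [175. -88.]
(215, 285) 800 [469.  22. 800.] [ 173. -304.]
(215, 285) 1000 [ 495.   -5. 1000.] [ 166. -709.]
(290, 312) 0 [294. -82.   0.] [153. 281.]
(290, 312) 100 [313. -78. 100.] [154. 236.]
(290, 312) 200 [332. -74. 200.] [155. 186.]
(290, 312) 300 [351. -70. 300.] [156. 129.]
(290, 312) 400 [370. -66. 400.] [157.  63.]
(290, 312) 500 [389. -62. 500.] [158. -12.]
(290, 312) 600 [408. -58. 600.] [ 
[... 267 characters left out ...]
. -200.  300.] [128. 161.]
(350, 335) 400 [ 328. -181.  400.] [131.  80.]
(350, 335) 500 [ 352. -163.  500.] [134. -13.]
(350, 335) 600 [ 376. -145.  600.] [ 136. -120.]
(350, 335) 800 [ 425. -108.  800.] [ 140. -405.]
(350, 335) 1000 [ 473.  -71. 1000.] [ 142. -873.]
(520, 292) 0 [ 356. -769.    0.] [ 374. 1138.]
(520, 292) 100 [ 370. -708.  100.] [348. 836.]
(520, 292) 200 [ 383. -647.  200.] [327. 587.]
(520, 292) 300 [ 397. -586.  300.] [309. 371.]
(520, 292) 400 [ 411. -525.  400.] [293. 174.]
(520, 292) 500 [ 425. -464.  500.] [277. -17.]
(520, 292) 600 [ 439. -402.  600.] [ 262. -212.]
(520, 292) 800 [ 466. -280.  800.] [ 229. -646.]
(520, 292) 1000 [ 494. -158. 1000.] [  190. -1170.]
```

View pics/t_pl.png

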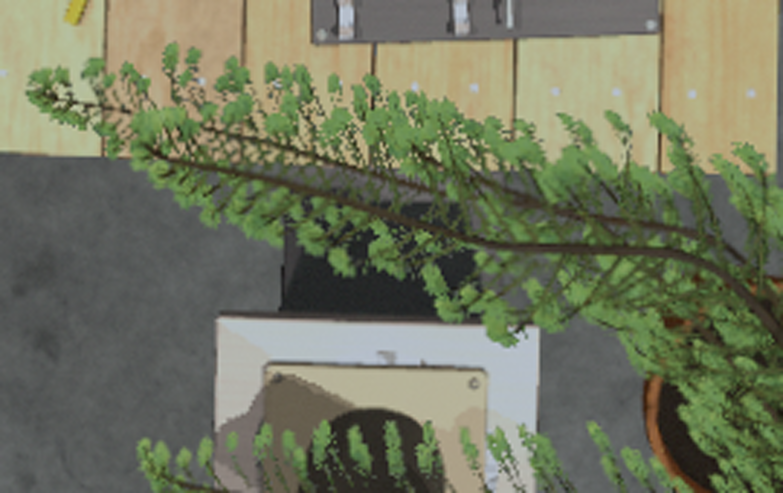

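View pics/s_pl.png

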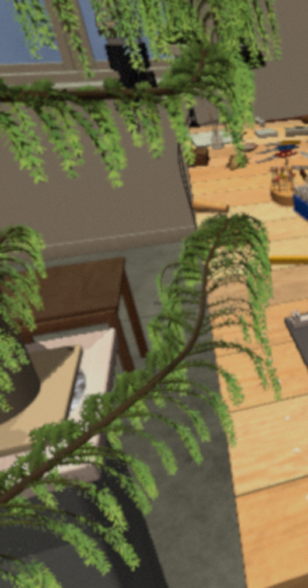

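The pictures show two plant branches crossing the near side. They sit at roughly z 100–400 and x 300–430, so I'll watch the forces there. First I'll work out the move to above the bar.

```bash
cat > go.py <<'E'
import sys,numpy as np
from scipy.spatial.transform import Rotation as R
from bench import r
def row(t,yaw):
    s=r.sense();M=R.from_euler("xyz",s["tcp_rot"],degrees=True);G=R.from_euler("xyz",[180,0,yaw],degrees=True)
    d=M.inv().apply(np.float64(t)-s["tool_pos"])/250;w=(M.inv()*G).as_rotvec()/np.pi
    return np.r_[d,w].round(4)
if __name__=="__main__":
    s=r.sense();print("pos",s["tool_pos"].round(1),s["tcp_rot"].round(2),"F",s["ft_force"].round(1),"gap",s["finger_gap"].round(1),"t",s["time"])
    a=list(map(float,sys.argv[1:]))
    for i in range(0,len(a),4): print(a[i:i+4],row(a[i:i+3],a[i+3]).tolist())
E
python3 go.py 507 280.5 150 159 507 280.5 60 159
```

```text
Traceback (most recent call last):
  File "go.py", line 9, in <module>
    s=r.sense();print("pos",s["tool_pos"].round(1),s["tcp_rot"].round(2),"F",s["ft_force"].round(1),"gap",s["finger_gap"].round(1),"t",s["time"])
                                                                                                          ^^^^^^^^^^^^^^^^^^^^^
AttributeError: 'float' object has no attribute 'round'
```

```bash
sed -i 's/s\["finger_gap"\].round(1)/round(s["finger_gap"],1)/' go.py
python3 go.py 507 280.5 150 159 507 280.5 60 159
```

```text
pos [243.7 547.7 230.3] [-1.7990e+02 -1.0000e-02  1.5601e+02] F [-0.2  0.3 -0.1] gap 85.3 t 0.1
[507.0, 280.5, 150.0, 159.0] [-1.3967, -0.5477, 0.3221, -0.0006, -0.0001, -0.0166]
[507.0, 280.5, 60.0, 159.0] [-1.3967, -0.5471, 0.6821, -0.0006, -0.0001, -0.0166]
```

```bash
python3 -m jog '[[-0.7,-0.27,0.16,0,0,-0.0166],[-0.7,-0.27,0.16,0,0,-0.0166],[-0.7,-0.27,0.16,0,0,-0.0166],[-0.7,-0.27,0.16,0,0,-0.0166],[-0.7,-0.27,0.16,0,0,-0.0166]]' 0.6 40; python3 go.py 507 280.5 60 159
```

```text
time: 0.6
tool_pos: [378.8, 411.0, 189.1]
tcp_rot: [-179.8, 0.0, 158.7]
ft_force: [-0.8, 0.6, 0.4]
finger_gap: 51.1
pos [378.8 411.  189.1] [-179.78    0.    158.71] F [-0.8  0.6  0.4] gap 51.1 t 0.6
[507.0, 280.5, 60.0, 159.0] [-0.6674, -0.2984, 0.5176, -0.0012, -0.0, -0.0016]
```

```bash
python3 -m jog '[[-0.66,-0.3,0.51,0,0,-0.0016],[-0.66,-0.3,0.51,0,0,-0.0016],[-0.66,-0.3,0.51,0,0,-0.0016],[-0.66,-0.3,0.51,0,0,-0.0016],[-0.66,-0.3,0.51,0,0,-0.0016],[-0.66,-0.3,0.51,0,0,-0.0016],[-0.66,-0.3,0.51,0,0,-0.0016]]'; python3 - <<'E'
from bench import r
import cv2
for n,y0,y1,x0,x1,f in(("side",130,210,140,300,5),("top",170,280,90,230,5)):
    s=r.snapshot(n)["pixels"][:,:,::-1]; cv2.imwrite(f"pics/{n}1.png",s);cv2.imwrite(f"pics/{n}1c.png",cv2.resize(s[y0:y1,x0:x1],None,fx=f,fy=f,interpolation=cv2.INTER_CUBIC))
E
python3 go.py 507 280.5 3 159
```

```text
time: 1.3
tool_pos: [503.2, 286.9, 64.0]
tcp_rot: [180.0, -0.0, 159.3]
ft_force: [-1.0, 1.6, 0.1]
finger_gap: 51.5
pos [503.5 287.9  65.2] [1.7990e+02 5.0000e-02 1.5935e+02] F [-0.5  0.4  0.7] gap 51.4 t 1.4
[507.0, 280.5, 3.0, 159.0] [-0.0231, -0.0231, 0.2487, 0.0005, 0.0003, 0.002]
```

View pics/side1.png

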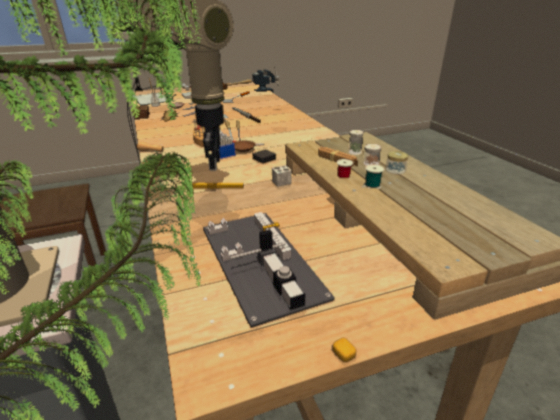

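View pics/top1c.png

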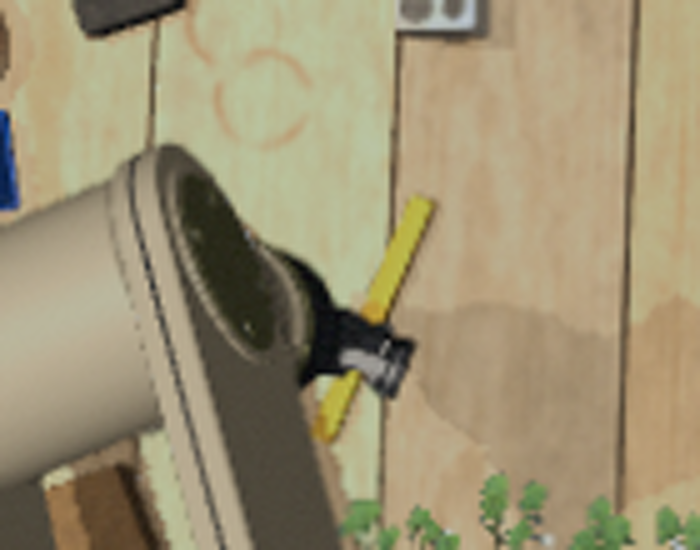

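In the side view the gripper hovers over the bar's middle at about (212,165). The top crop shows the right finger past the bar, also near the middle. I'll go down in two steps.

```bash
python3 -m jog '[[-0.02,-0.02,0.1,0,0,0.002],[-0.02,-0.02,0.1,0,0,0.002],[-0.02,-0.02,0.1,0,0,0.002]]'; python3 go.py 507 280.5 3.5 159
```

```text
time: 1.7
tool_pos: [505.7, 280.6, 39.4]
tcp_rot: [-180.0, -0.0, 159.0]
ft_force: [0.9, -0.3, 0.6]
finger_gap: 51.3
pos [505.7 280.6  39.4] [-1.7999e+02 -3.0000e-02  1.5899e+02] F [ 0.9 -0.3  0.6] gap 51.3 t 1.7
[507.0, 280.5, 3.5, 159.0] [-0.005, 0.0015, 0.1435, -0.0, -0.0002, -0.0001]
```

```bash
python3 -m jog '[[-0.005,0.0015,0.08,0,0,0],[-0.005,0.0015,0.143,0,0,0],[-0.005,0.0015,0.143,0,0,0],[-0.005,0.0015,0.143,0,0,0]]'; python3 go.py 507 280.5 3 159
```

```text
time: 2.1
tool_pos: [507.3, 279.8, 3.1]
tcp_rot: [-180.0, -0.0, 158.9]
ft_force: [0.4, 0.7, -0.2]
finger_gap: 51.1
pos [507.3 279.8   3.1] [-1.7996e+02 -4.0000e-02  1.5894e+02] F [ 0.4  0.7 -0.2] gap 51.1 t 2.1
[507.0, 280.5, 3.0, 159.0] [0.0022, 0.0023, 0.0003, -0.0002, -0.0002, -0.0003]
```

```bash
python3 -m jog '[[0,0,0,0,0,0],[0,0,0,0,0,0],[0,0,0,0,0,0],[0,0,0,0,0,0],[0,0,0,0,0,0],[0,0,0,0,0,0],[0,0,0,0,0,0]]' 0 60; python3 go.py 507 280.5 103 159
```

```text
time: 2.8
tool_pos: [508.6, 280.0, 4.2]
tcp_rot: [179.9, 0.1, 158.9]
ft_force: [-1.7, -0.6, 5.8]
finger_gap: 12.2
pos [508.6 280.    4.2] [1.7993e+02 7.0000e-02 1.5892e+02] F [-1.7 -0.6  5.8] gap 12.2 t 2.8
[507.0, 280.5, 103.0, 159.0] [0.0061, 0.0001, -0.3952, 0.0004, 0.0004, -0.0005]
```

```bash
python3 -m jog '[[0,0,-0.1,0,0,0],[0,0,-0.3,0,0,0],[0,0,-0.4,0,0,0],[0,0,-0.4,0,0,0],[0,0,-0.4,0,0,0]]'; python3 - <<'E'
from bench import r
import cv2
for n,y0,y1,x0,x1,f in(("side",100,210,150,300,5),("top",170,280,90,230,5)):
    s=r.snapshot(n)["pixels"][:,:,::-1]; cv2.imwrite(f"pics/{n}2.png",s);cv2.imwrite(f"pics/{n}2c.png",cv2.resize(s[y0:y1,x0:x1],None,fx=f,fy=f,interpolation=cv2.INTER_CUBIC))
E
python3 go.py 470 -15 130 93
```

```text
time: 3.3
tool_pos: [507.9, 279.6, 103.1]
tcp_rot: [180.0, 0.0, 158.9]
ft_force: [-0.1, -0.4, -2.3]
finger_gap: 12.2
pos [506.3 279.  100.8] [-1.7986e+02 -1.4000e-01  1.5892e+02] F [-0.9 -0.6 -2.2] gap 12.1 t 3.4
[470.0, -15.0, 130.0, 93.0] [-0.2871, -1.1497, -0.1146, -0.0012, -0.0002, 0.3662]
```

View pics/side2c.png

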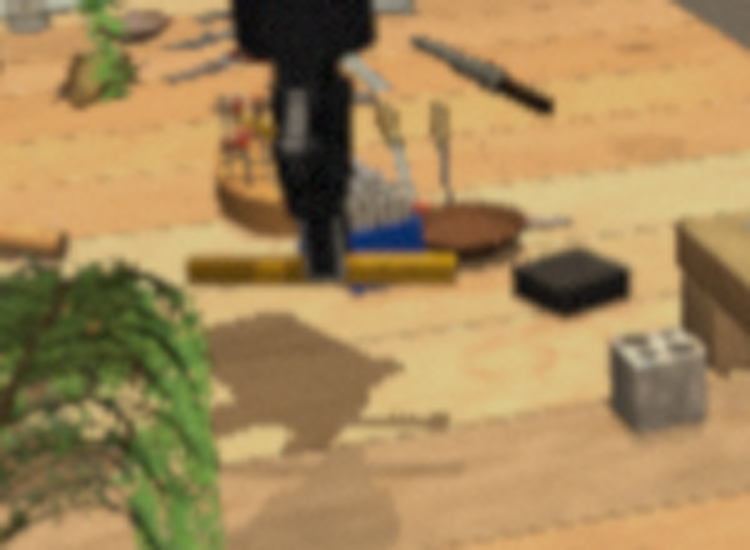

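View pics/top2c.png

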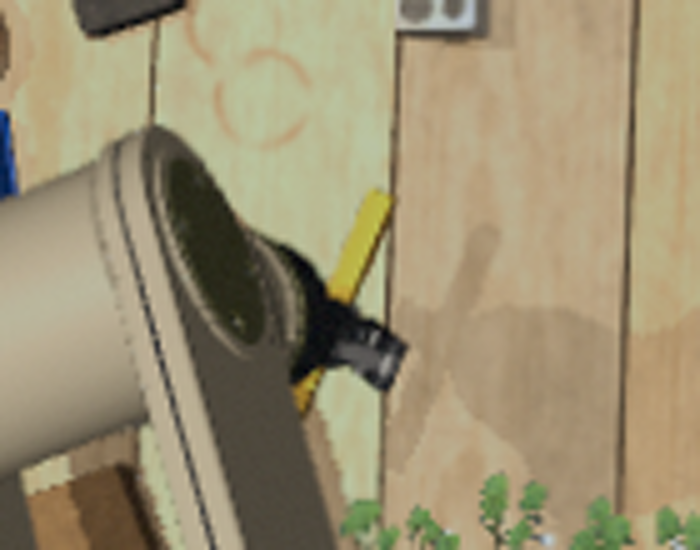

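The side crop shows the bar level in the fingers, with ends at crop columns 187 and 457 and the fingers at 325, so it is centred. I'll carry it in two stages.

```bash
python3 go.py 480 130 110 125
```

```text
pos [506.3 279.  100.8] [-1.7986e+02 -1.4000e-01  1.5892e+02] F [-0.9 -0.6 -2.2] gap 12.1 t 3.4
[480.0, 130.0, 110.0, 125.0] [-0.116, -0.594, -0.0355, -0.001, -0.0005, 0.1884]
```

```bash
python3 -m jog '[[-0.02,-0.1,-0.01,0,0,0.04],[-0.06,-0.3,-0.03,0,0,0.09],[-0.116,-0.594,-0.035,0,0,0.188],[-0.116,-0.594,-0.035,0,0,0.188],[-0.116,-0.594,-0.035,0,0,0.188]]'; python3 go.py 457.5 -17.5 95 93
```

```text
time: 3.9
tool_pos: [479.3, 127.3, 109.4]
tcp_rot: [-179.7, -0.1, 124.6]
ft_force: [-0.0, 0.9, -1.6]
finger_gap: 12.0
pos [479.3 127.3 109.4] [-1.7974e+02 -6.0000e-02  1.2461e+02] F [-0.   0.9 -1.6] gap 12.0 t 3.9
[457.5, -17.5, 95.0, 93.0] [-0.4273, -0.4006, 0.0592, -0.0015, 0.0001, 0.1756]
```

```bash
python3 -m jog '[[-0.1,-0.1,0.01,0,0,0.04],[-0.3,-0.28,0.04,0,0,0.12],[-0.427,-0.4,0.059,0,0,0.1756],[-0.427,-0.4,0.059,0,0,0.1756],[-0.427,-0.4,0.059,0,0,0.1756],[-0.427,-0.4,0.059,0,0,0.1756],[-0.427,-0.4,0.059,0,0,0.1756]]'; python3 - <<'E'
from bench import r
import cv2
for n,y0,y1,x0,x1,f in(("side",170,290,180,310,5),("top",200,280,215,325,7)):
    s=r.snapshot(n)["pixels"][:,:,::-1]; cv2.imwrite(f"pics/{n}3.png",s);cv2.imwrite(f"pics/{n}3c.png",cv2.resize(s[y0:y1,x0:x1],None,fx=f,fy=f,interpolation=cv2.INTER_CUBIC))
E
python3 go.py 457.5 -17.5 60 93
```

```text
time: 4.6
tool_pos: [460.8, -13.0, 96.5]
tcp_rot: [-179.9, -0.0, 93.7]
ft_force: [1.2, -0.2, -1.4]
finger_gap: 12.1
pos [461.  -13.   96.8] [-1.7998e+02 -2.0000e-02  9.3680e+01] F [ 0.6 -0.2 -2. ] gap 12.0 t 4.7
[457.5, -17.5, 60.0, 93.0] [-0.017, -0.0151, 0.1473, -0.0001, -0.0001, 0.0038]
```

View pics/side3c.png

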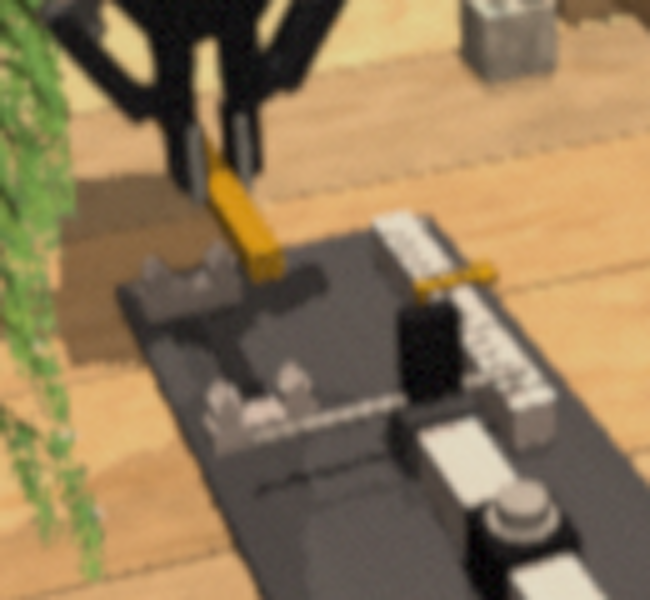

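View pics/top3c.png

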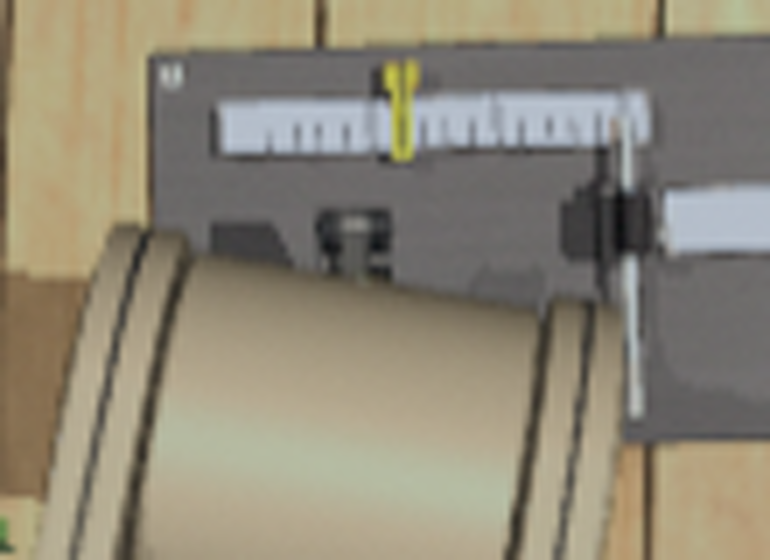

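```bash
cat > cmp.py <<'E'
from cam import *
yaw=np.radians(93.68);ax=np.array([np.cos(yaw),np.sin(yaw),0]);ay=np.array([ax[1],-ax[0],0]);c=np.array([461,-13,96.8])
for zb in(-1,1,3):
    P=[c-75*ax+s*7*ay+np.array([0,0,zb+h]) for s in(-1,1) for h in(0,14)]
    print(zb,((proj("side",P)-[180,170]+.5)*5-.5).round(1).tolist())
E
python3 cmp.py
python3 - <<'E'
import cv2
a=cv2.imread("pics/side3.png")
cv2.imwrite("pics/side3d.png",cv2.resize(a[195:265,195:255],None,fx=11,fy=8.5,interpolation=cv2.INTER_CUBIC))
E
```

```text
-1 [[257.5, 279.1], [254.9, 248.8], [291.2, 271.2], [288.9, 241.0]]
1 [[257.2, 274.8], [254.5, 244.4], [290.9, 266.9], [288.6, 236.7]]
3 [[256.8, 270.5], [254.2, 240.1], [290.6, 262.6], [288.3, 232.3]]
```

View pics/side3d.png

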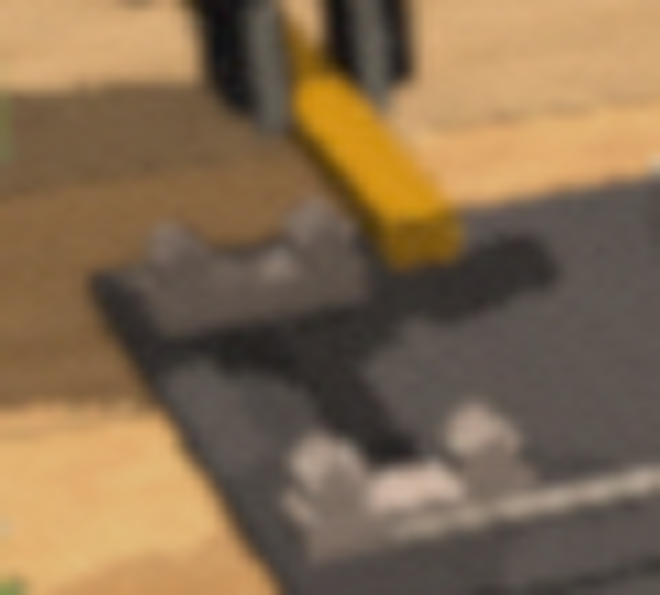

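```bash
python3 - <<'E'
from cam import *
for g in([502.5,-115,3.0],[503.5,-115,3.0],[502.5,-115,3.5]):
    t=np.radians(g[2]);c,s=np.cos(t),np.sin(t)
    P=[[g[0]+c*x-s*y,g[1]+s*x+c*y,z] for x,y,z in((-40,45,37),(-40,155,37))]
    print(g,proj("side",P)+[-.75,0],P)
print("obs 231.45,245.3  217.3,221.5")
E
```

```text
[502.5, -115, 3.0] [[231.16858086 245.29028619]
 [217.13477478 220.20931253]] [[np.float64(460.1997005788846), np.float64(-72.15510918576193), 37], [np.float64(454.44274539216076), np.float64(37.69413963724121), 37]]
[503.5, -115, 3.0] [[231.63491099 245.19038151]
 [217.5593068  220.12757532]] [[np.float64(461.1997005788846), np.float64(-72.15510918576193), 37], [np.float64(455.44274539216076), np.float64(37.69413963724121), 37]]
[502.5, -115, 3.5] [[231.03836406 245.42356781]
 [216.60871305 220.40748789]] [[np.float64(459.82742378405675), np.float64(-72.52587565241026), 37], [np.float64(453.11208443522247), np.float64(37.2689521739951), 37]]
obs 231.45,245.3  217.3,221.5
```

```bash
python3 go.py 457.8 -17.4 47 93;
```

```text
pos [461.  -13.   96.8] [-1.7998e+02 -2.0000e-02  9.3680e+01] F [ 0.6 -0.2 -2. ] gap 12.0 t 4.7
[457.8, -17.4, 47.0, 93.0] [-0.0167, -0.0138, 0.1993, -0.0001, -0.0001, 0.0038]
```

```bash
python3 -m jog '[[-0.0167,-0.0138,0.05,0,0,0.0038],[-0.0167,-0.0138,0.15,0,0,0.0038],[-0.0167,-0.0138,0.199,0,0,0.0038],[-0.0167,-0.0138,0.199,0,0,0.0038],[-0.0167,-0.0138,0.199,0,0,0.0038]]'; python3 - <<'E'
from bench import r
import cv2
for n,y0,y1,x0,x1,f in(("side",195,265,190,260,8),):
    s=r.snapshot(n)["pixels"][:,:,::-1]; cv2.imwrite(f"pics/{n}4.png",s);cv2.imwrite(f"pics/{n}4c.png",cv2.resize(s[y0:y1,x0:x1],None,fx=f,fy=f,interpolation=cv2.INTER_CUBIC))
E
python3 go.py 457.8 -17.4 26 93
```

```text
time: 5.2
tool_pos: [457.5, -18.4, 47.1]
tcp_rot: [-179.9, -0.0, 92.8]
ft_force: [0.4, -0.3, -1.2]
finger_gap: 12.2
pos [458.2 -18.6  47.8] [1.7997e+02 1.0000e-02 9.2800e+01] F [ 0.4  0.3 -1.8] gap 12.1 t 5.25
[457.8, -17.4, 26.0, 93.0] [0.0047, -0.0013, 0.0874, 0.0002, 0.0, -0.0011]
```

View pics/side4c.png

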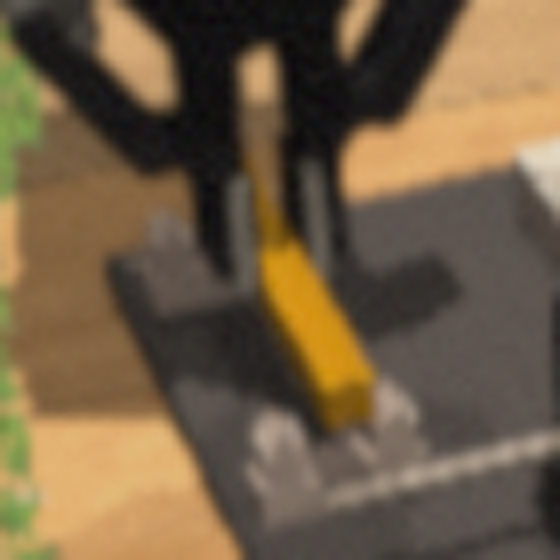

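The side crop shows the bar end (≈(350,410)) lined up with the near saddle's slot. The horns are at ≈275 and 393, and allowing for perspective the bar is within about 1 mm. I'll lower it while watching the force.

```bash
python3 -m jog '[[0.004,0,0.03,0,0,-0.001],[0.004,0,0.05,0,0,-0.001],[0.004,0,0.06,0,0,-0.001],[0.004,0,0.06,0,0,-0.001]]'; python3 go.py 457.8 -17.4 26 93
```

```text
time: 5.65
tool_pos: [457.2, -17.5, 31.7]
tcp_rot: [-179.9, -0.0, 93.0]
ft_force: [-0.4, 0.8, -1.9]
finger_gap: 11.9
pos [457.2 -17.5  31.7] [-1.7994e+02 -2.0000e-02  9.2970e+01] F [-0.4  0.8 -1.9] gap 11.9 t 5.65
[457.8, -17.4, 26.0, 93.0] [0.0002, 0.0024, 0.023, -0.0003, -0.0001, -0.0002]
```

```bash
python3 -m jog '[[0,0.001,0.01,0,0,0],[0,0.001,0.016,0,0,0],[0,0.001,0.022,0,0,0],[0,0.001,0.022,0,0,0]]'; python3 - <<'E'
from bench import r
import cv2
for n,y0,y1,x0,x1,f in(("side",195,265,190,260,8),):
    s=r.snapshot(n)["pixels"][:,:,::-1]; cv2.imwrite(f"pics/{n}5.png",s);cv2.imwrite(f"pics/{n}5c.png",cv2.resize(s[y0:y1,x0:x1],None,fx=f,fy=f,interpolation=cv2.INTER_CUBIC))
E
python3 go.py 457.8 -17.4 26 93
```

```text
time: 6.05
tool_pos: [457.9, -17.6, 26.7]
tcp_rot: [-180.0, -0.0, 93.0]
ft_force: [-0.5, 0.5, -0.4]
finger_gap: 12.1
pos [457.9 -17.6  26.8] [-180.     -0.     92.97] F [ 0.3  0.4 -0.3] gap 12.0 t 6.1
[457.8, -17.4, 26.0, 93.0] [0.0007, -0.0005, 0.0032, -0.0, -0.0, -0.0002]
```

View pics/side5c.png

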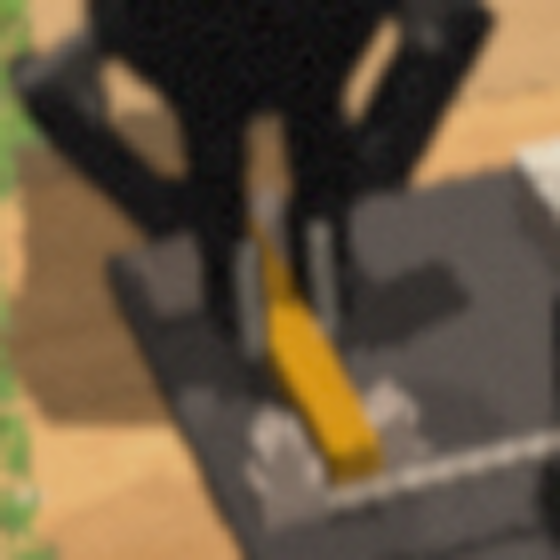

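The bar is down between the near horns, and the wrist no longer carries its weight (Fz −1.9 → −0.3). I'll go down 1 mm more and release.

```bash
python3 -m jog '[[0,0,0.004,0,0,0],[0,0,0.004,0,0,0]]'; python3 -m jog '[[0,0,0,0,0,0],[0,0,0,0,0,0],[0,0,0,0,0,0],[0,0,0,0,0,0]]' 0.45 ; python3 -m jog '[[0,0,-0.06,0,0,0],[0,0,-0.2,0,0,0],[0,0,-0.36,0,0,0],[0,0,-0.4,0,0,0],[0,0,-0.4,0,0,0]]'; python3 go.py 525 -204 130 93
```

```text
time: 6.3
tool_pos: [458.0, -17.5, 26.2]
tcp_rot: [180.0, -0.0, 93.0]
ft_force: [-2.1, 1.7, 4.4]
finger_gap: 12.1
time: 6.7
tool_pos: [458.0, -17.6, 25.8]
tcp_rot: [180.0, 0.0, 93.0]
ft_force: [-0.2, 0.0, -0.7]
finger_gap: 38.4
time: 7.2
tool_pos: [459.8, -17.9, 128.2]
tcp_rot: [179.7, 0.1, 93.0]
ft_force: [-0.5, 0.1, 0.5]
finger_gap: 38.5
pos [459.8 -17.9 128.2] [1.7972e+02 6.0000e-02 9.2970e+01] F [-0.5  0.1  0.5] gap 38.5 t 7.2
[525.0, -204.0, 130.0, 93.0] [-0.7571, 0.2219, -0.0055, 0.0015, 0.0003, -0.0002]
```

```bash
python3 -m jog '[[-0.1,0.03,0,0.0015,0,0],[-0.3,0.1,0,0.0015,0,0],[-0.5,0.16,0,0.0015,0,0],[-0.757,0.235,0,0.0015,0,0],[-0.757,0.235,0,0.0015,0,0],[-0.757,0.235,0,0.0015,0,0]]' 0 40; python3 - <<'E'
from bench import r
import cv2
for n,y0,y1,x0,x1,f in(("side",195,295,190,310,6),("top",195,275,225,365,5.7)):
    s=r.snapshot(n)["pixels"][:,:,::-1]; cv2.imwrite(f"pics/{n}6.png",s);cv2.imwrite(f"pics/{n}6c.png",cv2.resize(s[y0:y1,x0:x1],None,fx=f,fy=f,interpolation=cv2.INTER_CUBIC))
E
python3 go.py 527.7 -204 80 93
```

```text
time: 7.8
tool_pos: [525.7, -206.1, 123.3]
tcp_rot: [-179.6, -0.0, 92.8]
ft_force: [-0.5, 0.5, 0.0]
finger_gap: 0.2
pos [ 525.2 -203.1  123.5] [-1.7955e+02 -1.2000e-01  9.2900e+01] F [0.6 0.5 0.3] gap -0.2 t 7.9
[527.7, -204.0, 80.0, 93.0] [-0.0046, 0.0113, 0.174, -0.0025, -0.0007, -0.0005]
```

View pics/side6c.png

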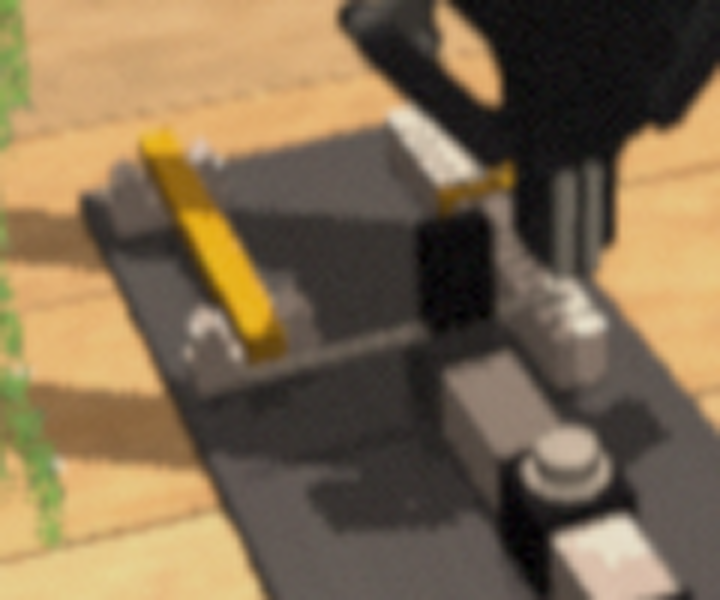

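View pics/top6c.png

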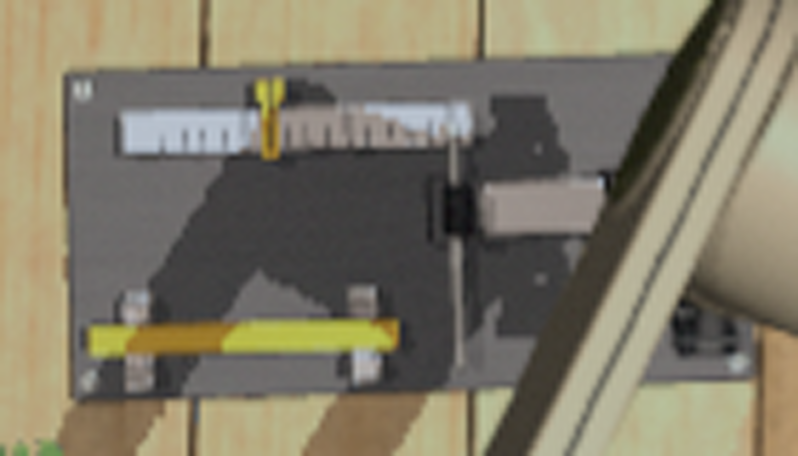

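Both views show the bar in both slots. In the top crop its ends are at 88 and 400 and the saddles at 138 and 363, so it sits about 3 mm off centre, which is fine. Next is the button.

```bash
python3 -m jog '[[-0.005,0.011,0.06,-0.002,0,0],[-0.005,0.011,0.18,-0.002,0,0],[-0.005,0.011,0.21,-0.002,0,0],[-0.005,0.011,0.21,-0.002,0,0],[-0.005,0.011,0.21,-0.002,0,0]]'; python3 - <<'E'
from bench import r
import cv2
for n,y0,y1,x0,x1,f in(("side",195,295,190,310,6),):
    s=r.snapshot(n)["pixels"][:,:,::-1]; cv2.imwrite(f"pics/{n}7.png",s);cv2.imwrite(f"pics/{n}7c.png",cv2.resize(s[y0:y1,x0:x1],None,fx=f,fy=f,interpolation=cv2.INTER_CUBIC))
E
python3 go.py 527.7 -204 57 93
```

```text
time: 8.4
tool_pos: [529.1, -204.0, 73.9]
tcp_rot: [179.9, -0.0, 93.0]
ft_force: [0.7, -0.1, 0.6]
finger_gap: -0.1
pos [ 529.7 -204.4   74.6] [1.7983e+02 4.0000e-02 9.3010e+01] F [-0.1  0.1  0.7] gap -0.2 t 8.45
[527.7, -204.0, 57.0, 93.0] [0.0022, -0.008, 0.0702, 0.0009, 0.0002, 0.0]
```

View pics/side7c.png

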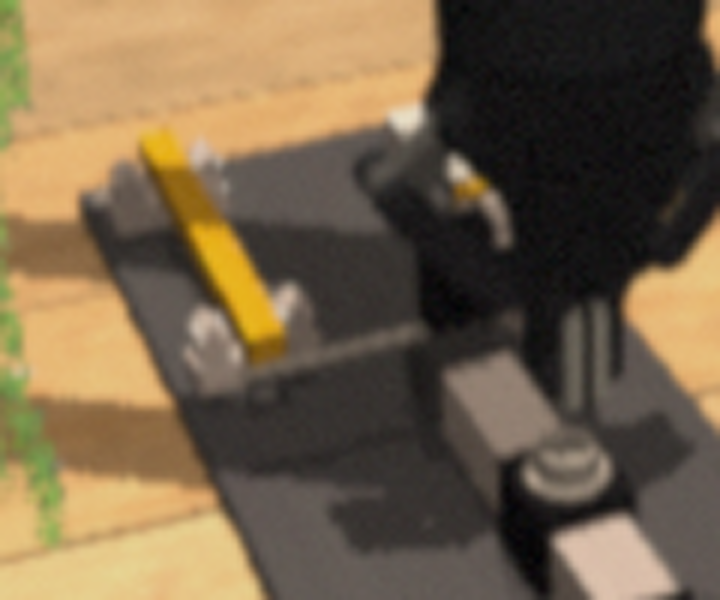

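```bash
python3 go.py 526.5 -204.5 58 93; python3 -m jog '[[0.0,-0.013,0.03,0.001,0,0],[0,-0.013,0.066,0.001,0,0],[0,-0.013,0.066,0.001,0,0],[0,-0.013,0.066,0.001,0,0]]';  python3 go.py 526.5 -204.5 47 93
```

```text
pos [ 529.7 -204.4   74.6] [1.7983e+02 4.0000e-02 9.3010e+01] F [-0.1  0.1  0.7] gap -0.2 t 8.45
[526.5, -204.5, 58.0, 93.0] [0.0005, -0.0129, 0.0662, 0.0009, 0.0002, 0.0]
time: 8.85
tool_pos: [525.3, -204.7, 56.3]
tcp_rot: [-179.9, -0.0, 93.0]
ft_force: [-0.3, 0.3, 0.3]
finger_gap: 0.1
pos [ 525.3 -204.7   56.3] [-1.7986e+02 -3.0000e-02  9.2960e+01] F [-0.3  0.3  0.3] gap 0.1 t 8.85
[526.5, -204.5, 47.0, 93.0] [0.0005, 0.0047, 0.0372, -0.0008, -0.0002, -0.0002]
```

```bash
for i in 1; do python3 -m jog '[[0,0.004,0.008,0,0,0],[0,0.004,0.016,0,0,0],[0,0.004,0.02,0,0,0]]';  python3 -m jog '[[0,0,0.006,0,0,0],[0,0,0.012,0,0,0],[0,0,0.012,0,0,0]]';  done
```

```text
time: 9.15
tool_pos: [527.1, -205.0, 52.1]
tcp_rot: [-179.9, 0.0, 93.0]
ft_force: [-1.1, 0.4, 2.4]
finger_gap: 0.1
time: 9.45
tool_pos: [527.0, -204.9, 48.8]
tcp_rot: [-179.9, 0.0, 93.0]
ft_force: [0.8, -0.5, 1.8]
finger_gap: 0.3
```

```bash
python3 -m jog '[[0,0,0.006,0,0,0],[0,0,0.006,0,0,0]]';  python3 -m jog '[[0,0,0.006,0,0,0],[0,0,0.006,0,0,0]]'; python3 -m jog '[[0,0,0.004,0,0,0],[0,0,0.004,0,0,0]]'
```

```text
time: 9.65
tool_pos: [526.9, -204.8, 47.2]
tcp_rot: [-179.9, 0.0, 93.0]
ft_force: [0.2, -0.3, 1.2]
finger_gap: 0.1
time: 9.85
tool_pos: [526.9, -204.8, 47.0]
tcp_rot: [-179.9, 0.0, 93.0]
ft_force: [-3.8, 2.2, 13.3]
finger_gap: -0.2
time: 10.05
tool_pos: [527.0, -204.9, 46.9]
tcp_rot: [-179.9, 0.0, 93.0]
ft_force: [-7.8, 4.0, 20.7]
finger_gap: -0.0
```

The button hit its stop at z ≈ 47, which is 8 mm down, with the force rising to 20 N. I'll raise and check.

```bash
python3 -m jog '[[0,0,-0.1,0,0,0],[0,0,-0.3,0,0,0],[0,0,-0.36,0,0,0],[0,0,-0.36,0,0,0]]'; python3 go.py 523 -114.1 125 3 
```

```text
time: 10.45
tool_pos: [528.9, -205.7, 138.4]
tcp_rot: [179.8, 0.2, 93.0]
ft_force: [-0.5, 1.0, -0.3]
finger_gap: -0.1
pos [ 528.9 -205.7  138.4] [1.7979e+02 1.7000e-01 9.2970e+01] F [-0.5  1.  -0.3] gap -0.1 t 10.45
[523.0, -114.1, 125.0, 3.0] [0.3673, -0.0049, 0.0525, 0.0017, -0.0002, 0.4998]
```

```bash
python3 - <<'E'
from bench import r
import cv2
print(r.sense()["joint_pos"].round(1))
for n,y0,y1,x0,x1,f in(("side",195,295,190,310,6),):
    s=r.snapshot(n)["pixels"][:,:,::-1]; cv2.imwrite(f"pics/{n}8.png",s);cv2.imwrite(f"pics/{n}8c.png",cv2.resize(s[y0:y1,x0:x1],None,fx=f,fy=f,interpolation=cv2.INTER_CUBIC))
E
```

```text
[-26.4   5.8  96.9  -0.   77.  -29.4]
```

View pics/side8c.png

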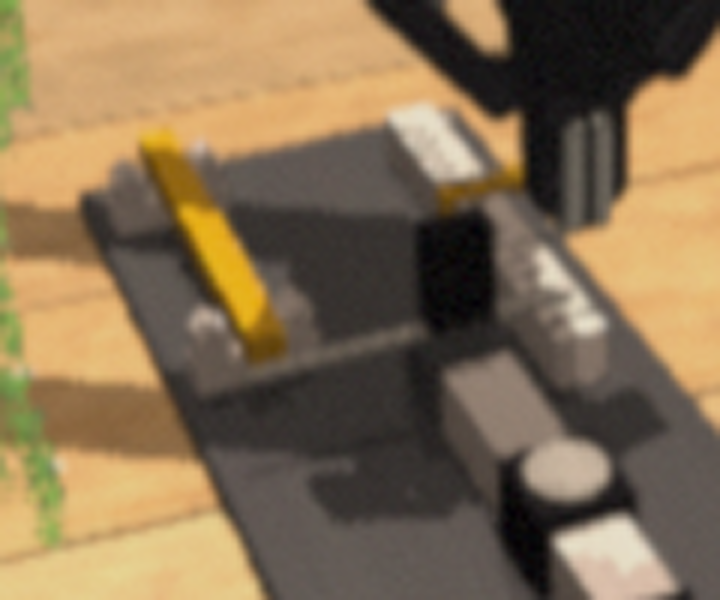

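The cap now sits low, at ≈(567,470), so the button is down and staying there. Next I'll go over the tab and turn 90°.

```bash
python3 -m jog '[[0.03,0,0,0,0,0.045],[0.07,0,0.01,0,0,0.09],[0.11,0,0.02,0,0,0.14],[0.15,0,0.02,0,0,0.19],[0.2,0,0.03,0,0,0.23],[0.25,0,0.03,0,0,0.28],[0.3,0,0.04,0,0,0.33],[0.34,0,0.05,0,0,0.37],[0.367,-0.005,0.05,0,0,0.42],[0.367,-0.005,0.05,0,0,0.46]]' 0.6; python3 go.py 523 -114.1 115 3
```

```text
time: 11.5
tool_pos: [518.9, -111.7, 119.4]
tcp_rot: [-179.8, 0.3, 9.9]
ft_force: [0.2, -0.6, -0.3]
finger_gap: 51.2
pos [ 518.9 -111.7  119.4] [-179.85    0.33    9.87] F [ 0.2 -0.6 -0.3] gap 51.2 t 11.5
[523.0, -114.1, 115.0, 3.0] [0.0145, 0.0122, 0.0173, -0.0007, 0.0019, 0.0382]
```

```bash
python3 -m jog '[[0.0145,0.012,0.017,0,0.002,0.038],[0.0145,0.012,0.017,0,0.002,0.038],[0.0145,0.012,0.017,0,0.002,0.038],[0.0145,0.012,0.017,0,0.002,0.038]]'; python3 - <<'E'
from bench import r
import cv2
for n,y0,y1,x0,x1,f in(("side",190,290,210,310,6),("top",195,275,225,365,5.7)):
    s=r.snapshot(n)["pixels"][:,:,::-1]; cv2.imwrite(f"pics/{n}9.png",s);cv2.imwrite(f"pics/{n}9c.png",cv2.resize(s[y0:y1,x0:x1],None,fx=f,fy=f,interpolation=cv2.INTER_CUBIC))
E
python3 go.py 523 -114.1 85 3
```

```text
time: 11.9
tool_pos: [524.3, -115.3, 117.2]
tcp_rot: [-179.9, -0.2, 3.5]
ft_force: [-0.6, -0.1, -0.7]
finger_gap: 51.2
pos [ 524.7 -115.5  117.8] [-179.97   -0.24    3.42] F [ 0.1  0.6 -0.4] gap 51.3 t 12.0
[523.0, -114.1, 85.0, 3.0] [-0.0071, -0.0058, 0.131, -0.0002, -0.0013, 0.0023]
```

View pics/side9c.png

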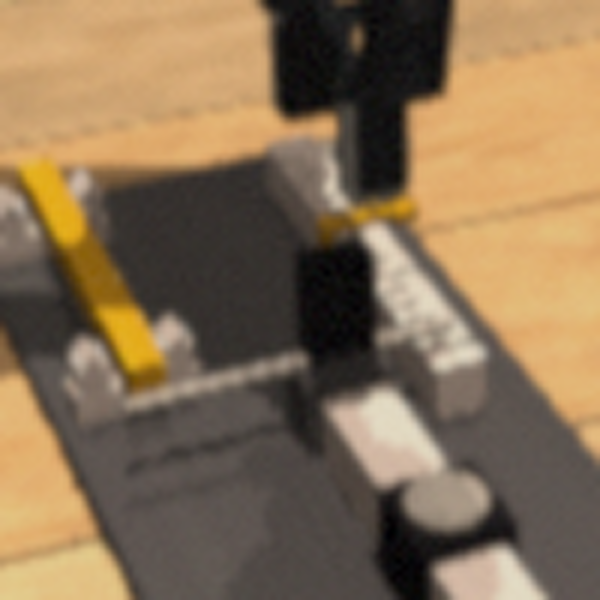

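View pics/top9c.png

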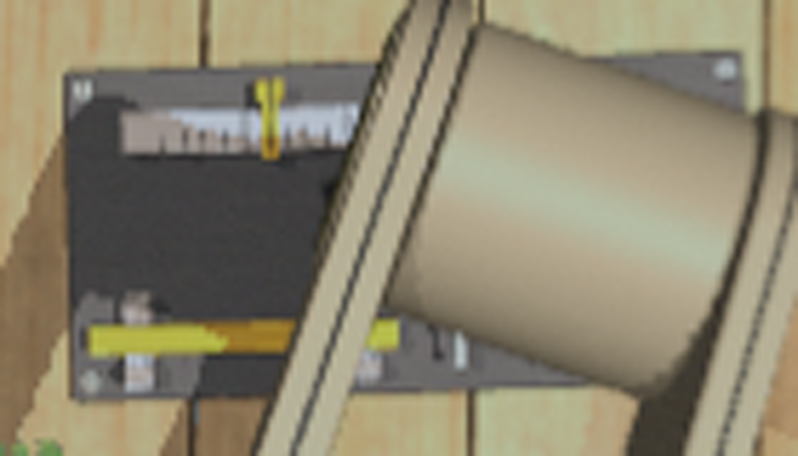

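```bash
python3 - <<'E'
from cam import *
f=lambda P:((proj("side",P)-[210,190]+.5)*6-.5).round(0).tolist()
# near finger tips face (half gap 26 in -y), x +-11
t=np.radians(3.4);c=np.array([524.7,-115.5,117.8]);X=np.array([np.cos(t),np.sin(t),0]);Y=np.array([-np.sin(t),np.cos(t),0])
print("near finger bottom, near face", f([c-36*Y-11*X,c-36*Y+11*X,c-26*Y-11*X,c-26*Y+11*X]))
t=np.radians(3);X=np.array([np.cos(t),np.sin(t),0]);Y=np.array([-np.sin(t),np.cos(t),0]);g=np.array([503,-115.2,0])
print("tab near top corners",f([g+X*x-6*Y+np.array([0,0,84]) for x in(7,33)]+[g+X*x-6*Y+np.array([0,0,42]) for x in(7,33)]))
E
```

```text
near finger bottom, near face [[354.0, 222.0], [419.0, 206.0], [342.0, 206.0], [406.0, 191.0]]
tab near top corners [[309.0, 265.0], [383.0, 247.0], [314.0, 369.0], [385.0, 351.0]]
```

```bash
python3 go.py 522 -114.3 50 3;  python3 -m jog '[[-0.01,-0.005,0.08,0,-0.001,0.002],[-0.01,-0.005,0.2,0,-0.001,0.002],[-0.01,-0.005,0.25,0,-0.001,0.002],[-0.01,-0.005,0.265,0,-0.001,0.002],[-0.01,-0.005,0.265,0,-0.001,0.002]]'; python3 go.py 522 -114.3 51 3
```

```text
pos [ 524.7 -115.5  117.8] [-179.97   -0.24    3.42] F [ 0.1  0.6 -0.4] gap 51.3 t 12.0
[522.0, -114.3, 50.0, 3.0] [-0.0117, -0.0051, 0.271, -0.0002, -0.0013, 0.0023]
time: 12.5
tool_pos: [522.5, -114.3, 51.7]
tcp_rot: [-180.0, -0.0, 3.0]
ft_force: [0.1, -0.1, 0.3]
finger_gap: 51.0
pos [ 522.5 -114.3   51.7] [-1.7996e+02 -5.0000e-02  2.9900e+00] F [ 0.1 -0.1  0.3] gap 51.0 t 12.5
[522.0, -114.3, 51.0, 3.0] [-0.0022, -0.0, 0.0029, -0.0002, -0.0003, -0.0001]
```

```bash
python3 -m jog '[[0,0,0,0,0,0],[0,0,0,0,0,0],[0,0,0,0,0,0],[0,0,0,0,0,0],[0,0,0,0,0,0],[0,0,0,0,0,0]]' 0 60;  python3 - <<'E'
from bench import r
import cv2
for n,y0,y1,x0,x1,f in(("side",190,290,210,310,6),):
    s=r.snapshot(n)["pixels"][:,:,::-1]; cv2.imwrite(f"pics/{n}10.png",s);cv2.imwrite(f"pics/{n}10c.png",cv2.resize(s[y0:y1,x0:x1],None,fx=f,fy=f,interpolation=cv2.INTER_CUBIC))
E
python3 go.py 522 -114.3 51 3
```

```text
time: 13.1
tool_pos: [523.6, -113.5, 53.2]
tcp_rot: [-179.9, -0.2, 3.0]
ft_force: [-1.9, 7.2, 6.4]
finger_gap: 11.0
pos [ 523.6 -113.5   53.2] [-179.92   -0.19    3.01] F [-1.3  6.3  6.3] gap 11.2 t 13.15
[522.0, -114.3, 51.0, 3.0] [-0.0065, 0.003, 0.0088, -0.0004, -0.0011, 0.0001]
```

View pics/side10c.png

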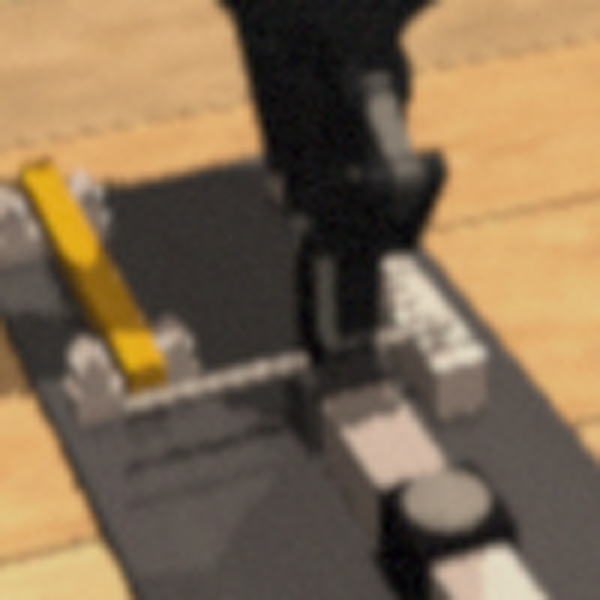

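```bash
python3 -m jog '[[0,-0.03,0,0,0,0],[0,-0.08,0,0,0,0],[0,-0.14,0,0,0,0],[0,-0.2,0,0,0,0],[0,-0.26,0,0,0,0],[0,-0.31,0,0,0,0],[0,-0.32,0,0,0,0],[0,-0.32,0,0,0,0],[0,-0.32,0,0,0,0]]' 0 70; python3 go.py; python3 - <<'E'
from bench import r
import cv2
for n,y0,y1,x0,x1,f in(("side",190,270,220,300,7.5),("top",195,275,225,365,5.7)):
    s=r.snapshot(n)["pixels"][:,:,::-1]; cv2.imwrite(f"pics/{n}11.png",s);cv2.imwrite(f"pics/{n}11c.png",cv2.resize(s[y0:y1,x0:x1],None,fx=f,fy=f,interpolation=cv2.INTER_CUBIC))
E
python3 - <<'E'
from cam import *
u=onz("top",uncrop([(269,128)],(225,195),5.7),37)-onz("top",uncrop([(452,125)],(225,195),5.7),42)
print(u)
E
```

```text
time: 14.05
tool_pos: [519.1, -35.0, 53.2]
tcp_rot: [179.9, -0.2, 3.0]
ft_force: [-5.1, -5.1, 9.2]
finger_gap: 11.4
pos [519.1 -35.   53.2] [ 1.7992e+02 -1.6000e-01  3.0000e+00] F [-5.1 -5.1  9.2] gap 11.4 t 14.05
[[-3.67438739 88.28987514 -5.        ]]
```

View pics/side11c.png

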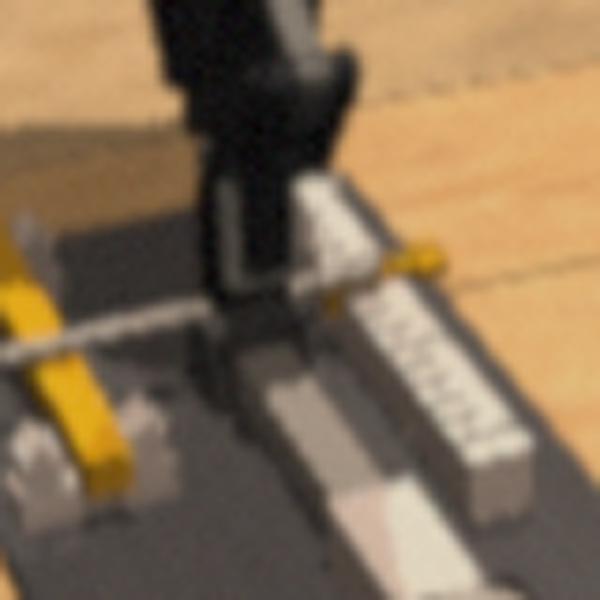

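View pics/top11c.png

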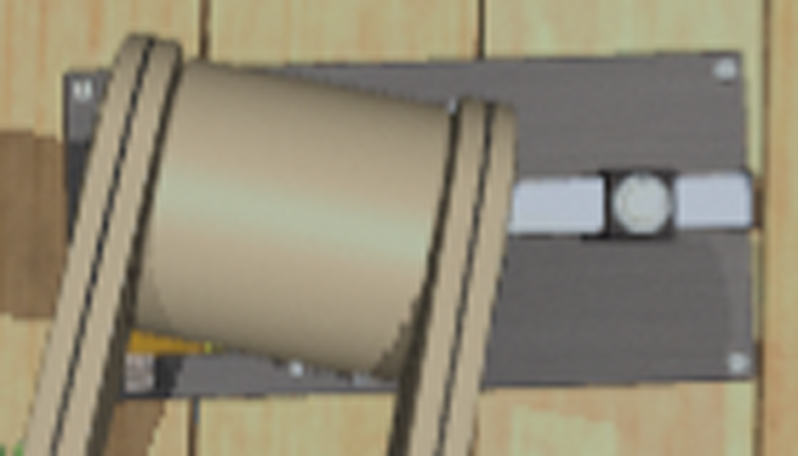

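```bash
python3 - <<'E'
import cv2
a=cv2.imread("pics/side11.png");b=cv2.imread("pics/side8.png")
import numpy as np
A=cv2.resize(a[212:242,245:290],None,fx=16,fy=16,interpolation=cv2.INTER_CUBIC)
cv2.imwrite("pics/side11d.png",A)
t=cv2.imread("pics/top0.png");cv2.imwrite("pics/top0r.png",cv2.resize(t[205:235,240:315],None,fx=10.5,fy=14,interpolation=cv2.INTER_CUBIC))
E
```

```text
(no output)
```

View pics/side11d.png

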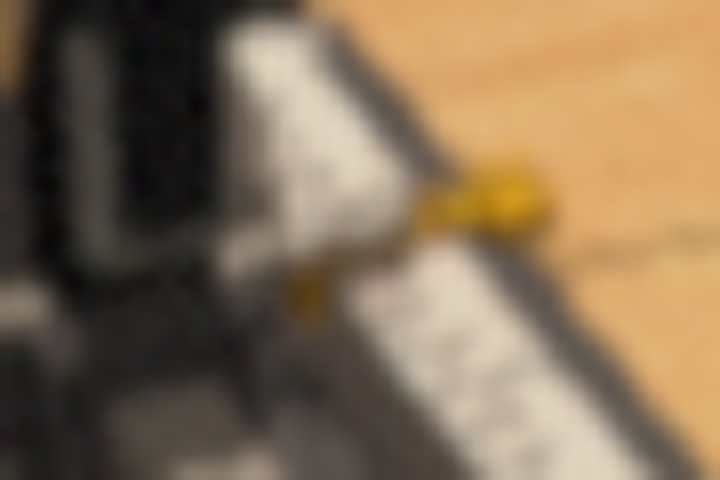

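View pics/top0r.png

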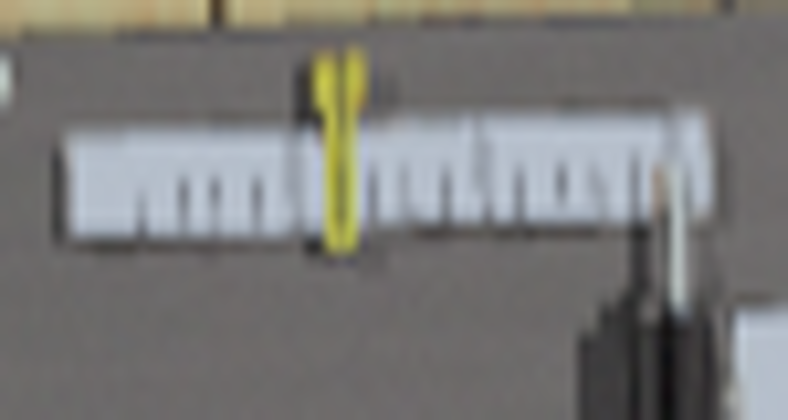

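```bash
python3 - <<'E'
from cam import *
t=cv2.imread("pics/top0.png")
g=[503.0,-115.0];th=np.radians(3.05);c,s=np.cos(th),np.sin(th)
def warp(z,xs,ys):
    X,Y=np.meshgrid(xs,ys,indexing="ij")
    P=np.c_[(g[0]+c*X-s*Y).ravel(),(g[1]+s*X+c*Y).ravel(),np.full(X.size,z)]
    uv=proj("top",P).astype(np.float32).reshape(X.shape+(2,))
    return cv2.remap(t,uv[...,0],uv[...,1],cv2.INTER_CUBIC)
ys=np.arange(-20,170,.25);xs=np.arange(95,30,-.25)
W=warp(32,xs,ys);cv2.imwrite("pics/rect.png",cv2.resize(W[:, :],(760,400)))
E
```

```text
(no output)
```

View pics/rect.png

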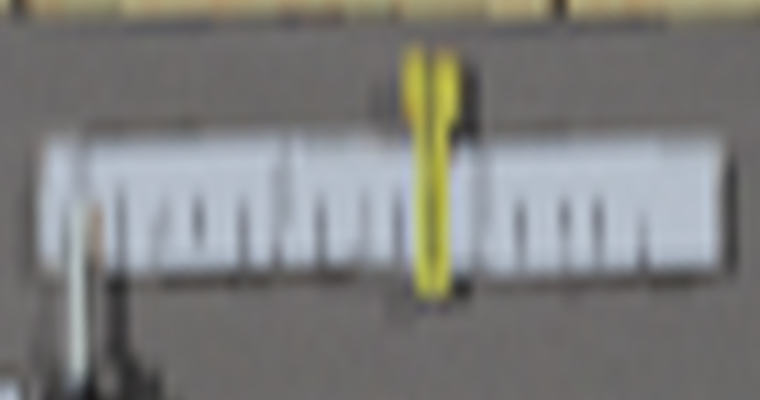

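```bash
python3 - <<'E'
from cam import *
from scipy.signal import find_peaks
from scipy.ndimage import gaussian_filter1d as gf
t=cv2.imread("pics/top0.png")
g=[503.0,-115.0];th=np.radians(3.05);c,s=np.cos(th),np.sin(th)
ys=np.arange(-20,170,.2)
for xs in (np.arange(53,58,.5),np.arange(66,70,.5),np.arange(75,79,.5)):
    X,Y=np.meshgrid(xs,ys,indexing="ij")
    P=np.c_[(g[0]+c*X-s*Y).ravel(),(g[1]+s*X+c*Y).ravel(),np.full(X.size,32.)]
    uv=proj("top",P).astype(np.float32).reshape(X.shape+(2,))
    W=cv2.remap(t,uv[...,0],uv[...,1],cv2.INTER_CUBIC).astype(float).mean(0)
    L=gf(W[:,2],3);p,_=find_peaks(-L,prominence=4);print(xs[0],"min",ys[p].round(1).tolist())
    y=np.clip(W[:,2]-W[:,0]-25,0,None);m=(ys>70)&(ys<105);print("yellow centroid",(y*ys)[m].sum()/y[m].sum())
E
```

```text
53.0 min [-13.2, -3.8, 2.8, 10.2, 19.2, 29.6, 40.8, 49.2, 60.2, 70.8, 79.6, 88.0, 99.2, 110.2, 121.2, 129.6, 140.6, 163.0]
yellow centroid 88.25876521822781
66.0 min [-13.2, 0.4, 50.6, 87.6, 93.2, 100.0, 148.2, 163.0]
yellow centroid 88.39437841310594
75.0 min [26.4, 78.0, 87.4, 97.2, 119.4]
yellow centroid 87.84608365956622
```

```bash
cat > ext.py <<'E'
from cam import *
def gy(uv,z,g=(503,-115,0),a=3.05):
    P=onz("side",np.float64(uv)+[.75,0],z)-np.float64(g);t=np.radians(a);c,s=np.cos(t),np.sin(t)
    return np.c_[P[:,0]*c+P[:,1]*s,-P[:,0]*s+P[:,1]*c].round(1).tolist()
E
python3 - <<'E'
from ext import *
print("blade",gy(uncrop([(5,352),(100,328),(190,308)],(220,190),7.5),44))
print("bladeR",gy(uncrop([(235,262)],(245,212),16),44))
print("rider",gy(uncrop([(505,200),(440,218),(312,285)],(245,212),16),37))
E
```

```text
blade [[-54.7, 76.0], [-26.2, 76.8], [0.9, 76.1]]
bladeR [[33.3, 73.6]]
rider [[77.8, 83.4], [67.5, 82.8], [44.6, 74.0]]
```

```bash
python3 -m jog '[[0,-0.015,0,0,0,0],[0,-0.032,0,0,0,0],[0,-0.038,0,0,0,0],[0,-0.038,0,0,0,0],[0,-0.038,0,0,0,0]]'; python3 - <<'E'
from bench import r
import cv2
for n,y0,y1,x0,x1,f in(("side",202,247,230,290,12),):
    s=r.snapshot(n)["pixels"][:,:,::-1]; cv2.imwrite(f"pics/{n}12.png",s);cv2.imwrite(f"pics/{n}12c.png",cv2.resize(s[y0:y1,x0:x1],None,fx=f,fy=f,interpolation=cv2.INTER_CUBIC))
E
python3 go.py
```

```text
time: 14.65
tool_pos: [518.5, -25.7, 53.2]
tcp_rot: [179.9, -0.1, 3.0]
ft_force: [-4.3, -4.7, 9.0]
finger_gap: 10.7
pos [518.5 -25.7  53.2] [ 1.7992e+02 -1.5000e-01  2.9800e+00] F [-5.2 -4.7  8.8] gap 11.1 t 14.7
```

View pics/side12c.png

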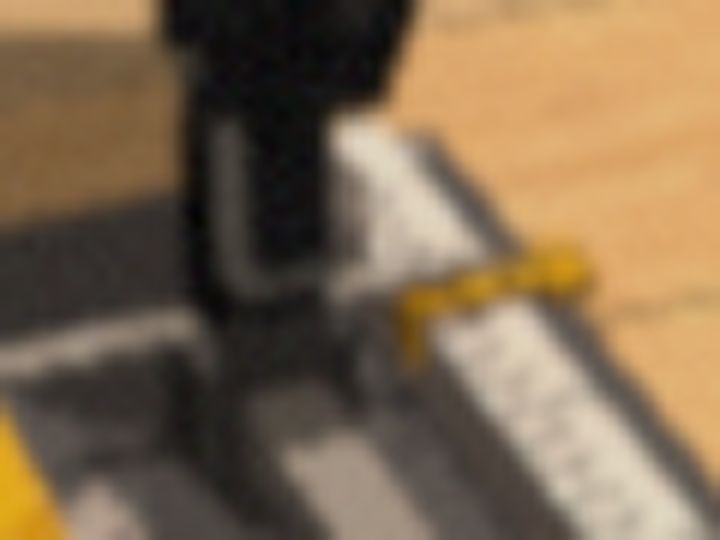

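```bash
cat > ov.py <<'E'
from cam import *
import sys
img=sys.argv[1];out=sys.argv[2];e=float(sys.argv[3])
g=np.array([503,-115,0.]);t=np.radians(3.05);c,s=np.cos(t),np.sin(t)
def G(p): p=np.float64(p);return np.c_[g[0]+c*p[:,0]-s*p[:,1],g[1]+s*p[:,0]+c*p[:,1],p[:,2]]
x0,y0,f=230,202,12
bias=np.float64(sys.argv[4:6]) if len(sys.argv)>4 else np.array([-.75,0])
a=cv2.resize(cv2.imread(img)[y0:y0+45,x0:x0+60],None,fx=f,fy=f,interpolation=cv2.INTER_CUBIC)
def L(P,col):
    q=((proj("side",G(P))+bias-[x0,y0]+.5)*f-.5)
    cv2.polylines(a,[q.round().astype(int).reshape(-1,1,2)],False,col,1)
L([(44,84.1,37),(80,84.1,37),(80,92.1,37),(44,92.1,37),(44,84.1,37)],(0,0,255));L([(44,88.1,37),(80,88.1,37)],(0,0,255))
L([(-56,e-2.5,44),(62,e-2.5,44),(62,e+2.5,44),(-56,e+2.5,44)],(255,0,0))
L([(54,-10,32),(54,170,32)],(0,160,0));L([(70,-10,32),(70,170,32)],(0,160,0))
cv2.imwrite(out,a)
E
python3 ov.py pics/side12.png pics/ov12.png 87.9
```

```text
(no output)
```

View pics/ov12.png

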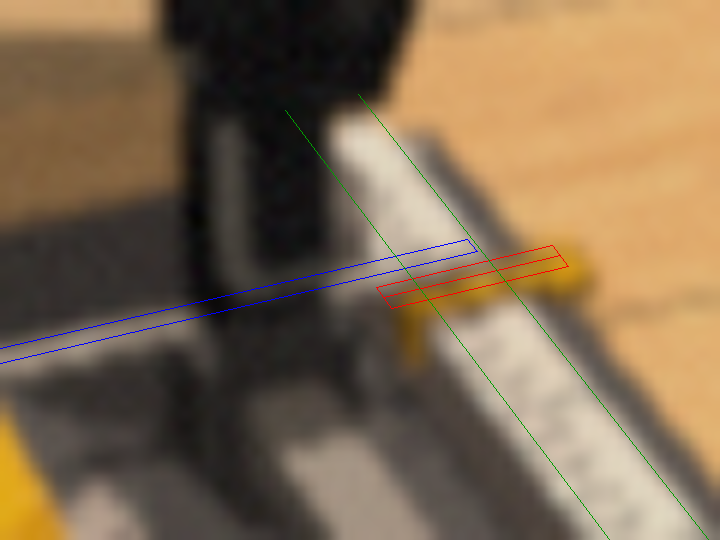

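```bash
python3 ov.py pics/side12.png pics/ov12b.png 87.9 1.0 1.1
```

```text
(no output)
```

View pics/ov12b.png

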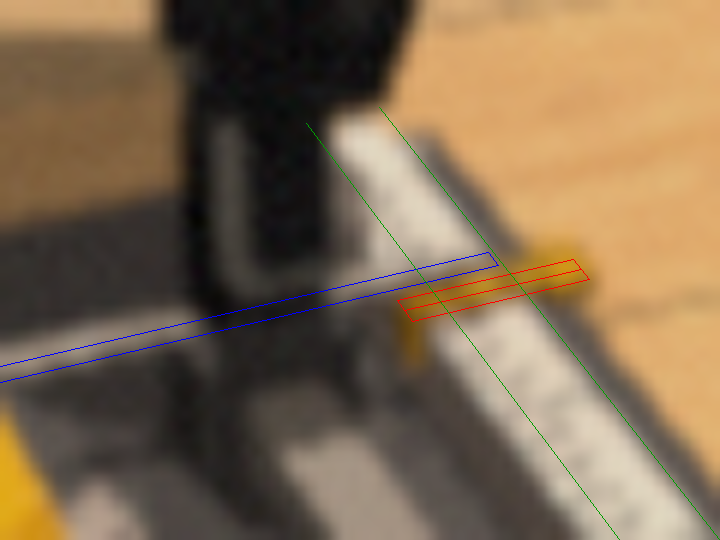

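```bash
python3 - <<'E'
from bench import r
import cv2
s=r.snapshot("top")["pixels"][:,:,::-1]; cv2.imwrite("pics/top12.png",s)
t=cv2.imread("pics/top11.png")
o=[cv2.resize(x[246:270,232:312],None,fx=10,fy=10,interpolation=cv2.INTER_CUBIC) for x in(t,s)]
import numpy as np;cv2.imwrite("pics/top12c.png",np.vstack(o))
E
python3 go.py
```

```text
pos [518.5 -25.7  53.2] [ 1.7992e+02 -1.5000e-01  2.9800e+00] F [-5.  -5.5  9. ] gap 11.0 t 14.75
```

View pics/top12c.png

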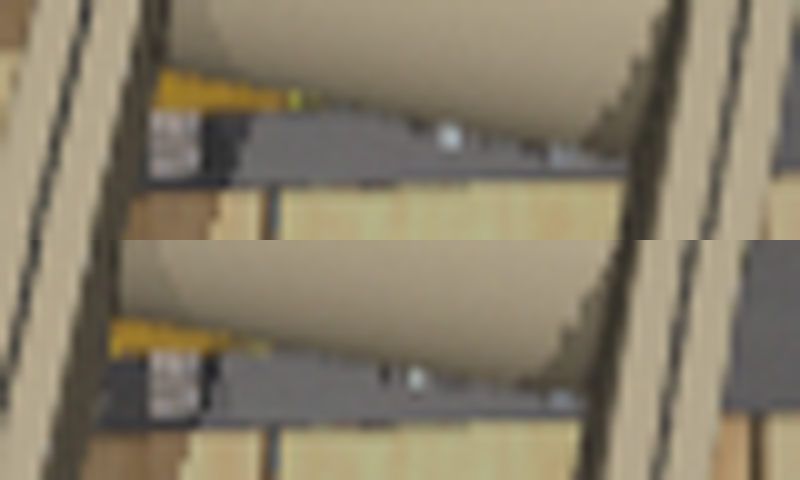

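```bash
cat > bl.py <<'E'
from cam import *
import sys
def cen(img,u0,u1,v0,v1):
    a=cv2.imread(img)[v0:v1,u0:u1].astype(float).mean(2);b=np.median(a);w=np.clip(a-b-25,0,None)
    U,V=np.meshgrid(np.arange(u0,u1),np.arange(v0,v1));print(a.round().astype(int));return (w*U).sum()/w.sum(),(w*V).sum()/w.sum()
def gy(uv,z):
    P=onz("top",[uv],z)[0]-[503,-115,0];t=np.radians(3.05);c,s=np.cos(t),np.sin(t);return P[0]*c+P[1]*s,-P[0]*s+P[1]*c
for img,box in(("pics/top0.png",(302,310,255,261)),("pics/top11.png",(273,281,257,262)),("pics/top12.png",(270,277,257,262))):
    q=cen(img,*box);print(img,q,gy(q,44))
E
python3 bl.py
```

```text
[[108 105 110 185 156  96  95 100]
 [ 90 105 109 186 165  97  96  98]
 [ 69 103 112 186 164  95  95  97]
 [ 94 105 121 185 164  97  94  98]
 [108 106 115 148 133 102  96  98]
 [107 106 106 100 100 107 101 104]]
pics/top0.png (np.float64(305.3555555555555), np.float64(256.67644444444437)) (np.float64(-49.10235515319604), np.float64(-0.7758169082345403))
[[ 81  88  90  93  96  98 101 103]
 [ 66  72  90 119 113  87  88  89]
 [ 89  90 105 157 166  97  97  82]
 [107 106 109 142 153 104 105  87]
 [106 107 106 105 104 106 104 102]]
pics/top11.png (np.float64(276.5945121951219), np.float64(259.375)) (np.float64(-54.31910841485438), np.float64(78.0623715279747))
[[ 91  95  96  99 102 103 104]
 [ 73  91  82 100  88  89  94]
 [ 63 100  91 157 119  87  87]
 [ 88 105 101 147 122  99  89]
 [105 107 106  99 105 106 100]]
pics/top12.png (np.float64(273.0), np.float64(259.41666666666663)) (np.float64(-54.17758065555647), np.float64(87.88532233520976))
```

```bash
sed -e 's/x0,y0,f=230,202,12/x0,y0,f=228,212,12/' ov.py > ov0.py; python3 ov0.py pics/side0.png pics/ov0.png 0 1.0 1.1
```

```text
(no output)
```

View pics/ov0.png

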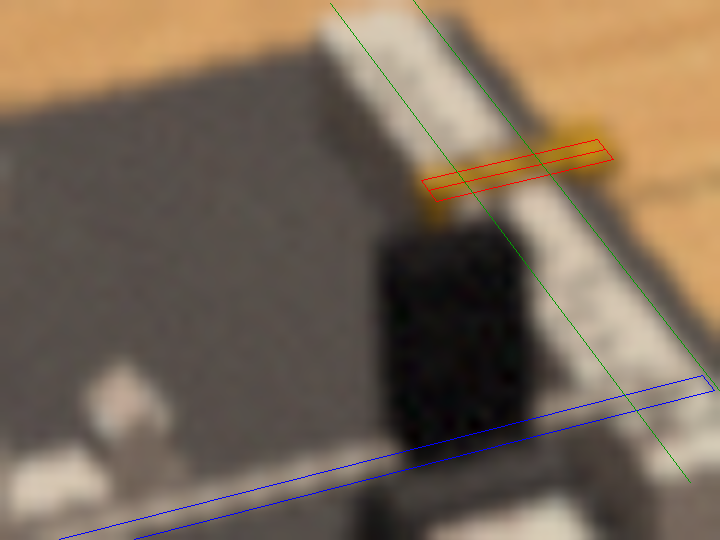

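```bash
python3 - <<'E'
from cam import *
def gy(uv,z):
    P=onz("side",[uv],z)[0]-[503,-115,0];t=np.radians(3.05);c,s=np.cos(t),np.sin(t);return P[0]*c+P[1]*s,-P[0]*s+P[1]*c
def run(img,us,line):
    a=cv2.imread(img).astype(float).mean(2);o=[]
    for u in us:
        v0=line(u);V=np.arange(int(v0)-4,int(v0)+6);col=a[V,u];w=np.clip(col-np.percentile(col,40)-10,0,None)
        if w.sum()>0:
            v=(w*V).sum()/w.sum();o.append((u,round(v,2),*np.round(gy((u,v),43.5),1)))
    print(img);print(np.array(o))
run("pics/side0.png",range(244,259),lambda u:212+(478-(u-248.8)*12*.25)/12)
run("pics/side12.png",range(228,245),lambda u:202+(358-(u-230)*12*.22)/12)
run("pics/side11.png",range(221,245),lambda u:190+(352-(u-220.5)*7.5*.23)/7.5)
E
```

```text
pics/side0.png
[[ 2.4400e+02  2.5323e+02 -2.8800e+01 -2.0000e-01]
 [ 2.4500e+02  2.5315e+02 -2.6900e+01 -7.0000e-01]
 [ 2.4600e+02  2.5290e+02 -2.4800e+01 -8.0000e-01]
 [ 2.4700e+02  2.5256e+02 -2.2600e+01 -5.0000e-01]
 [ 2.4800e+02  2.5227e+02 -2.0500e+01 -4.0000e-01]
 [ 2.4900e+02  2.5211e+02 -1.8500e+01 -7.0000e-01]
 [ 2.5000e+02  2.5182e+02 -1.6300e+01 -6.0000e-01]
 [ 2.5100e+02  2.5148e+02 -1.4100e+01 -3.0000e-01]
 [ 2.5200e+02  2.5125e+02 -1.2000e+01 -4.0000e-01]
 [ 2.5300e+02  2.5102e+02 -9.9000e+00 -5.0000e-01]
 [ 2.5400e+02  2.5078e+02 -7.8000e+00 -6.0000e-01]
 [ 2.5500e+02  2.5041e+02 -5.5000e+00 -2.0000e-01]
 [ 2.5600e+02  2.5014e+02 -3.3000e+00 -2.0000e-01]
 [ 2.5700e+02  2.4999e+02 -1.3000e+00 -5.0000e-01]
 [ 2.5800e+02  2.4971e+02  9.0000e-01 -4.0000e-01]]
pics/side12.png
[[228.   234.08 -38.1   79.6 ]
 [229.   234.26 -36.3   78.  ]
 [230.   232.59 -32.5   83.4 ]
 [231.   231.68 -29.4   86.  ]
 [232.   231.53 -27.2   85.7 ]
 [233.   231.09 -24.7   86.5 ]
 [234.   230.74 -22.3   86.9 ]
 [235.   230.52 -20.    86.9 ]
 [236.   230.41 -17.9   86.4 ]
 [237.   230.18 -15.6   
[... 285 characters left out ...]
6  -50.5   82.9 ]
 [223.   234.13 -48.    83.8 ]
 [224.   234.08 -46.    83.1 ]
 [225.   234.16 -44.1   81.9 ]
 [226.   234.46 -42.5   79.9 ]
 [227.   235.2  -41.3   76.3 ]
 [228.   236.97 -41.3   68.8 ]
 [229.   235.95 -38.2   71.7 ]
 [230.   236.33 -36.7   69.4 ]
 [231.   235.46 -33.8   71.8 ]
 [232.   234.16 -30.3   75.7 ]
 [233.   233.49 -27.6   77.3 ]
 [234.   233.39 -25.5   76.8 ]
 [235.   233.   -23.    77.4 ]
 [236.   232.73 -20.7   77.6 ]
 [237.   232.56 -18.5   77.3 ]
 [238.   232.42 -16.4   76.9 ]
 [239.   232.13 -14.    77.2 ]
 [240.   231.8  -11.6   77.5 ]
 [241.   231.55  -9.3   77.6 ]
 [242.   231.43  -7.2   77.1 ]
 [243.   231.25  -5.    76.9 ]
 [244.   230.98  -2.7   77.  ]]
```

All the readings agree: rider 88.1 mm from the scale ticks, extension 87.9 by TCP travel and 88.0 by the top camera. I'll hold still briefly and do a last check.

```bash
python3 -m jog '[[0,0,0,0,0,0],[0,0,0,0,0,0],[0,0,0,0,0,0],[0,0,0,0,0,0],[0,0,0,0,0,0]]'; python3 - <<'E'
from bench import r
import cv2
s=r.snapshot("side")["pixels"][:,:,::-1]; cv2.imwrite("pics/side13.png",s);cv2.imwrite("pics/side13c.png",cv2.resize(s[190:290,190:310],None,fx=6,fy=6,interpolation=cv2.INTER_CUBIC))
cv2.imwrite("pics/top13.png",r.snapshot("top")["pixels"][:,:,::-1])
E
sed -i 's#pics/top12.png",(270#pics/top13.png",(270#' bl.py; python3 bl.py | tail -7; python3 go.py
```

```text
time: 15.25
tool_pos: [518.6, -25.7, 53.2]
tcp_rot: [179.9, -0.1, 3.0]
ft_force: [-4.3, -4.6, 9.8]
finger_gap: 10.9
pics/top11.png (np.float64(276.5945121951219), np.float64(259.375)) (np.float64(-54.31910841485438), np.float64(78.0623715279747))
[[ 93  94  97  98 100 103 105]
 [ 76  91  81  99  89  90  94]
 [ 63 100  89 156 119  88  85]
 [ 87 105 100 148 123  98  89]
 [106 106 107  99 105 105 101]]
pics/top13.png (np.float64(273.0), np.float64(259.4327485380117)) (np.float64(-54.22144088809532), np.float64(87.88645408518823))
pos [518.5 -25.8  53.2] [ 1.7992e+02 -1.5000e-01  2.9800e+00] F [-4.6 -4.3  9.7] gap 11.0 t 15.35
```

View pics/side13c.png

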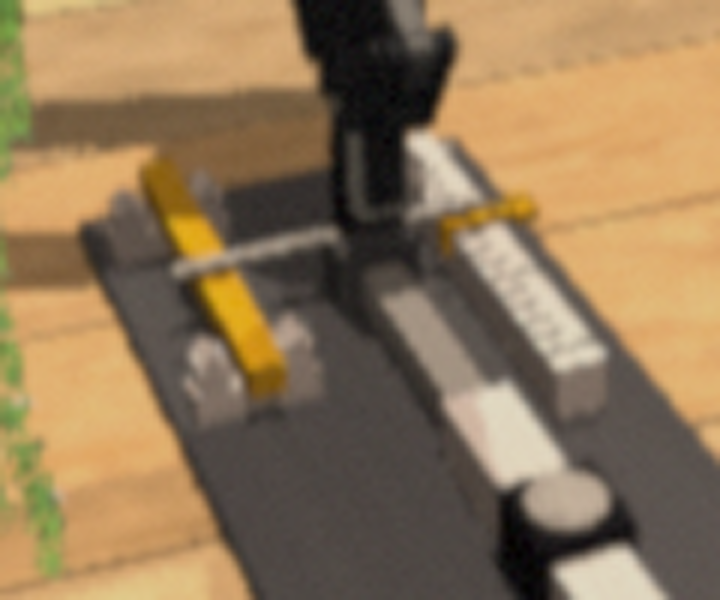

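The side view shows the bar still in both slots (ends ≈(160,165) and (268,380)), with the blade above it. The blade runs to the rider at ≈(490,212), and the button is down at ≈(567,500). Everything is steady, so I'm handing in.

```bash
python3 -c "
from bench import r
print(r.hand_in())"
```

```text
the job is handed in; nothing more can be done
None
```

The job is done and handed in at about 15.4 s of robot time, with the gripper still holding the tab. The bar is in the saddles, the lock button is fully down, and the arm is pulled out to the rider.

- **Bar:** It sits down in both slots and has been let go. It is about 3 mm off centre along its length, towards the outer saddle.
- **Lock button:** It met its stop at z ≈ 47 mm, which is 8 mm of travel, and stayed down. The push peaked at about 21 N.
- **Arm and rider:** The rider reads about 88.1 mm against the scale ticks. The arm's extension is 87.9 mm by tool travel and about 88.0 mm by the top camera. Over the last half second nothing moved, and the wrist force was about 12 N.
- **Check that disagreed:** The side camera put the blade's travel about 1 mm shorter, at 87.0 mm. Its reading of the rider was also 1–2 mm low at 86–87 mm, so I put this down to camera calibration and did not correct for it.
- **Other things on the bench:** I did not touch the dapping block or the wax lump, but I took no final position check of them.

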